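# Knife-edge balance check of lacquered knife handles

### The arm

A 7-joint arm with a two-finger parallel gripper is mounted at the origin on the work surface. World frame = base frame: x ahead of the robot, y to its left, z up, the work surface at z = 0. Lengths are in m, angles in rad, forces in N, time in s.
With the tool pointing down it reaches from about 0.425 to 0.825 m from the base axis. Payload 3.6 kg.
Tool frame: the origin (TCP) lies on the centre line of the jaws, within the pads' length; the fingertips stand 14 mm ahead of it and the grasp point (between the pads) lies 5 mm behind it; z points along the fingers, y is the line along which they close (so a half turn about z gives the same grasp; the last joint's range is limited). The gripper opens to 93 mm and grips with 3 to 60 N. Pads are 15 mm wide; open, the fingers measure 128 mm over their backs; the gripper's body (75 mm by 188 mm) begins 65 mm behind the grasp point.
Start: joints at [-1.173, 0.615, -0.013, 1.423, 0.008, 1.103, -0.04], TCP at [0.267, 0.592, 0.233] pointing down, gripper open.
Joint ranges: [-3.12, 3.12], [-0.3, 2.06], [-1.34, 1.32], [0.26, 2.42], [-1.36, 4.5], [0.01, 1.98], [-2.84, 2.84]. Speed limits (rad/s): [2.79, 2.79, 3.14, 3.14, 3.14, 3.14, 3.14].

### API

Orientations are given as a rotation vector (axis times angle).
In Python, from bench import status, optics, job gives the robot as it stands. The module is installed in compiled form; this text tells all that it offers.
- The arm moves only by the tool move_arm, never from a script. Its argument "motion" is a list of rows, each a list of 3 entries, a list of its own where there are three numbers: the shift along the tool's x, y, z in mm, then the turn, a rotation vector about the tool's x, y, z in degrees, then the closure, from -1 (fully open) to 1 (shut). A call has 1 to 8 rows; each row shifts and turns the commanded pose from where the row before left it, along the tool's axes as they then stand; what a row does not reach is not made up. A row lasts 1/12 s, in which the tool goes at most 41.7 mm and 7.16 degrees, less where a joint would pass 70% of its speed; a pose out of reach is approached as far as the arm can. A call is refused whole if a number of a shift passes 41.7 or a number of a turn 7.16, either way. A call with a gripper value outside its range is refused whole. The fingers move at their own pace and stop on an object; "newtons" is the grip in N (left out, the last holds). Time passes only in rows, so rows that do not move let the fingers close. It gives the time, the measured TCP pose, the force, the opening and the grip force at its end, in the units of the state.
- status.observe(): the state, without advancing time (a new reading comes with each control period).
- optics.snapshot(name): name is "side" or "top" or "wrist"; returns a dict with "color" (400x640x3 uint8, blue, green, red), "vertical_fov" (degrees; the focal length in pixels is half the picture's height over the tangent of half this angle, whatever the lens; pixels are square), "cx", "cy" (the principal point, pixels), "distortion" ([k1, k2, p1, p2, k3] as OpenCV has them; the pictures are not rectified), "extrinsics" (4x4, takes a point from camera to world coordinates); the wrist camera has in their place "T_tool_cam" (4x4, takes a point from camera to tool coordinates, whose origin is the TCP and whose axes are the flange's). Camera axes: x right, y down, z forward; pixel columns grow to the right and rows downward; lengths in m; the calibration is good to about 2 mm. A picture is of the moment at which its call begins: read the wrist's pose just before it. There is no depth.
- job.finish_job(): hands the job in; it is judged then, once.
The state is a dict: "t": time; "joint_positions": joint angles; "qd": joint speeds; "joint_torque": joint torques, N m; "tool_pos": TCP position; "eef_rot": TCP orientation; "wrist_force": force on the tool from outside, world axes, zero at the start; "wrist_torque": the same for the moment, N m; "opening": finger opening in m; "finger_force": force on a finger pad.
Only numpy, scipy, OpenCV 4.12 (cv2) and the standard library are available. Lean on these libraries where they do the work, as an engineer would, in place of code of your own. Each camera call takes 0.05 s, during which the arm holds its last target. There are 200 camera calls.

### The job

Only one of the three black knife handles is evenly weighted; the one that has just been tried lies tipped on the balance stand and is faulty, and one of the two on the bench is heavy at one end too: lay them across the knife edge at their mid-length brass line, lengthwise along the stand, to find out which. Leave the even one balanced level and centred on the knife edge, clear of both end stops, and lay the two faulty ones flat on the floor of the wooden tray. Do not shift or knock over the bottle, brush pot, dish or jar.

Things in the scene. Friction and masses are not known exactly. Their poses are not given: they have to be found in the camera images.
- handle_a: loose knife handle, black bar, rounded edges, 160 (x) x 30 (y) x 24 mm (z up), 130-240 g. Origin: centre of its flat underside, at mid-length, where a thin brass line rings the bar. The three look alike. Lies flat on the bench. In either a or b the centre of mass is at mid-length (within 1 mm), in the other one it is 12 mm towards an end
- handle_b: loose knife handle, black bar, rounded edges, 160 (x) x 30 (y) x 24 mm (z up), 130-240 g. Origin: centre of its flat underside, at mid-length, where a thin brass line rings the bar. The three look alike. Lies flat on the bench. In either a or b the centre of mass is at mid-length (within 1 mm), in the other one it is 12 mm towards an end
- handle_c: loose knife handle, black bar, rounded edges, 160 (x) x 30 (y) x 24 mm (z up), 130-240 g. Origin: centre of its flat underside, at mid-length, where a thin brass line rings the bar. The three look alike. Starts tipped across the knife edge, one end down on a stop: it has been tried and is faulty, its centre of mass 12 mm towards an end
- stand: fixed steel balance stand: base plate 180 x 70 x 12 mm (x, y, z), origin at the centre of its underside on the table; in its middle a wedge with a blunt knife edge on top; two end stops, 14 x 24 mm in plan with tops 49 mm above the table, are centred 60 mm either side of the edge along x
- edge (a point): centre of the top of the knife edge, 60 mm above the table, axes as the stand's. The edge is flat, 8 mm wide along x, 24 mm long along y. A handle let go across it, its length along x, stays level if its centre of mass is above the edge; else it tips about 10 degrees onto an end stop
- tray: fixed open wooden tray for rejects, outside 236 x 176 mm (x, y), walls 8 mm thick and 18 mm tall, floor 8 mm thick (its top 8 mm above the table); origin at the centre of its underside. Room for two handles side by side along its x
- bottle: clear bottle with orange cap, 56 mm across, 140 mm tall, loose, origin at the centre of its underside; leave it where it stands
- brush_pot: terracotta pot of brushes, 64 mm across and 90 mm tall, brushes up to 155 mm, loose, origin at the centre of its underside; leave it where it stands
- dish: white ceramic bowl, 72 mm across, 32 mm tall, loose, origin at the centre of its underside; leave it where it stands
- jar: glass jar with white lid, 60 mm across, 60 mm tall, loose, origin at the centre of its underside; leave it where it stands
Things that resemble listed ones, but are neither listed nor needed, are in the scene too. Leave any green look-alike of the dish alone. What is shaped like the handle_a but blue is not meant.

How it is judged:
By the outcome, as a careful person would: the job done as asked, in the order asked, and still so for the second after the job is handed in, with the robot touching nothing.
It also fails if it takes over 72 s, if anything falls off the work surface, if the arm or the gripper's body presses on something with over 40 N, if the wrist force passes 120 N, or if a joint passes its speed limit or range.

## Working session

There is one attempt and no reset: what is moved stays moved. The work goes in short steps, Python scripts to look and compute and a tool call to move; the robot and the scene stay as the last step left them, time stands still between calls to the robot, and variables do not carry over. Pictures are saved under pics/ and viewed, at most 10 in all, crops included, and the job is handed in when it is done.

Besides the shell and the picture viewer there is one more tool, called after "Request:" by a JSON object that holds its "fn" and its "kwargs", one argument or row to a line. move_arm: Moves the arm, as the interface text tells. Its arguments: {"type":"object","properties":{"motion":{"type":"array","items":{"type":"array"}},"newtons":{"type":"number"}},"required":["motion"]}

```bash
mkdir -p pics
cat > h.py <<'E'
import numpy as np, cv2, pickle
from scipy.spatial.transform import Rotation as R
from bench import status, optics, job
def snap(n,f=None):
    s=status.observe(); d=optics.snapshot(n)
    if n=="wrist":
        T=np.eye(4);T[:3,:3]=R.from_rotvec(s["eef_rot"]).as_matrix();T[:3,3]=s["tool_pos"]
        d["extrinsics"]=T@np.array(d["T_tool_cam"])
    if f: cv2.imwrite("pics/"+f,d["color"]); pickle.dump(d,open("pics/"+f+".pkl","wb"))
    return d
def K(d):
    f=200/np.tan(np.radians(d["vertical_fov"])/2); return np.array([[f,0,d["cx"]],[0,f,d["cy"]],[0,0,1.]])
def ray(d,p):
    u=cv2.undistortPoints(np.array(p,float).reshape(-1,1,2),K(d),np.array(d["distortion"],float)).reshape(-1,2)
    E=np.array(d["extrinsics"]); return E[:3,3],np.c_[u,np.ones(len(u))]@E[:3,:3].T
def plane(d,p,z):
    o,v=ray(d,p); return o+v*((z-o[2])/v[:,2])[:,None]
def proj(d,X):
    E=np.linalg.inv(np.array(d["extrinsics"])); r=cv2.Rodrigues(E[:3,:3])[0]
    return cv2.projectPoints(np.array(X,float).reshape(-1,1,3),r,E[:3,3],K(d),np.array(d["distortion"],float))[0].reshape(-1,2)
E
python3 - <<'E'
from h import *
for n in("top","side"):
    d=snap(n,n+"0.png"); print(n,np.round(d["extrinsics"],3).tolist(),d["vertical_fov"])
s=status.observe(); print(s)
E
```

```text
top [[0.002, -0.996, 0.093, 0.481], [-1.0, -0.002, -0.009, 0.017], [0.009, -0.093, -0.996, 1.042], [0.0, 0.0, 0.0, 1.0]] 47.89862503992085
side [[0.944, -0.243, 0.223, 0.336], [-0.329, -0.699, 0.635, -0.613], [0.002, -0.673, -0.74, 0.831], [0.0, 0.0, 0.0, 1.0]] 50.48890106437291
{'t': 0.1, 'joint_positions': array([-1.17349025,  0.6158624 , -0.01258926,  1.42471978,  0.00809526,
        1.10340962, -0.04040131]), 'qd': array([ 0.00046915, -0.00213851,  0.00053831, -0.00512102,  0.0008242 ,
       -0.00020522,  0.00053365]), 'joint_torque': array([ 1.00615482e-03, -4.60039437e+01,  2.09882841e-01, -1.66244531e+01,
       -6.12385059e-02,  1.69742550e-02,  8.57497889e-05]), 'tool_pos': array([0.26702412, 0.59187646, 0.23157742]), 'eef_rot': array([-0.66058543, -3.07089036,  0.00361974]), 'wrist_force': array([ 0.16582924, -0.7981975 ,  0.02458721]), 'wrist_torque': array([-0.06142999,  0.00562312, -0.03415348]), 'finger_force': 0.0, 'opening': 0.09288854788956309}
```

View pics/top0.png

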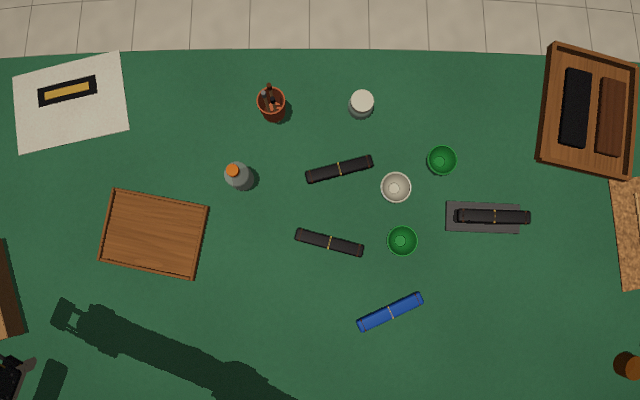

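View pics/side0.png

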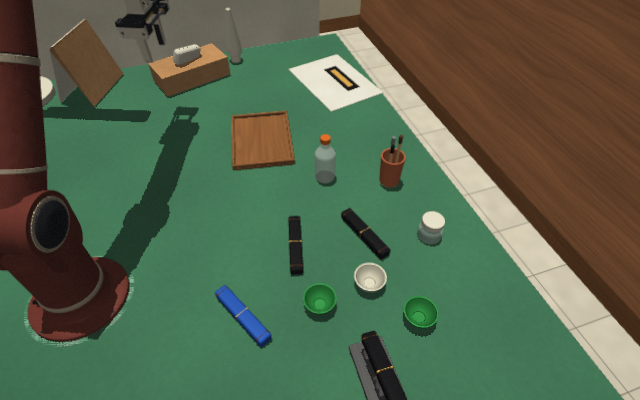

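Top view: candidate black bars are (339,169) and (329,242) on the bench and handle_c tipped on the stand at (494,216). The lookalikes are the blue bar (390,312), the black block in the far wooden box (576,108) and the black/gold item on the paper (67,91). The reject tray is at (153,234), with the dish white at (396,187) and the green bowls ignored. I choose the three brass-ringed black bars and check them in a crop.

```bash
cat > m.py <<'E'
from h import *
def bars(d,z=0.024,roi=(250,120,560,270)):
    hsv=cv2.cvtColor(d["color"],cv2.COLOR_BGR2HSV); c=d["color"].astype(int)
    brass=((hsv[...,0]>10)&(hsv[...,0]<32)&(hsv[...,1]>60)&(hsv[...,2]>60))
    dark=(c.max(2)<48)
    m=((dark|brass)*255).astype(np.uint8); k=np.zeros_like(m); x0,y0,x1,y1=roi; k[y0:y1,x0:x1]=1; m*=k
    m=cv2.morphologyEx(m,cv2.MORPH_OPEN,np.ones((3,3)))
    out=[]
    for ct in cv2.findContours(m,0,1)[0]:
        a=cv2.contourArea(ct)
        if a<500: continue
        r=cv2.minAreaRect(ct); b=cv2.boxPoints(r)
        bm=np.zeros_like(m); cv2.drawContours(bm,[ct],-1,255,-1); ys,xs=np.where((bm>0)&brass)
        out.append((a,r,b,(xs.mean(),ys.mean()) if len(xs) else None,len(xs)))
    return out
E
python3 - <<'E'
from m import *
d=pickle.load(open("pics/top0.png.pkl","rb"))
for a,r,b,br,n in bars(d):
    P=plane(d,b,.024); e=[np.linalg.norm(P[i]-P[i-1]) for i in (1,2)]
    print(a,np.round(r[0],1),np.round(r[1],1),"brass",br,n,"edges",np.round(e,3),"ctr24",np.round(plane(d,[r[0]],.024),4), "brass24",br and np.round(plane(d,[br],.024),4), np.round(P[:,:2],4).tolist())
hsv=cv2.cvtColor(d["color"],cv2.COLOR_BGR2HSV)
m=cv2.inRange(hsv,(5,60,40),(25,255,255)); k=np.zeros_like(m);k[175:290,85:220]=255
for ct in cv2.findContours(m&k,0,1)[0]:
    if cv2.contourArea(ct)>2000:
        r=cv2.minAreaRect(ct); print("tray",r,np.round(plane(d,cv2.boxPoints(r),.018)[:,:2],4).tolist(),np.round(plane(d,[r[0]],.018),4))
c=d["color"].astype(int); m=(((c.max(2)-c.min(2))<22)&(c.max(2)>40)&(c.max(2)<130)).astype(np.uint8)*255;k[:]=0;k[190:245,435:540]=255
for ct in cv2.findContours(m&k,0,1)[0]:
    if cv2.contourArea(ct)>50: 
        r=cv2.minAreaRect(ct);print("stand",r, np.round(plane(d,cv2.boxPoints(r),.012)[:,:2],4).tolist())
for n,p,z in(("bottle",(232,169),.14),("pot",(271,101),.09),("dish",(396,187),.032),("jar",(362,100),.06),("g1",(441,160),.032),("g2",(402,240),.032)):
    print(n,np.round(plane(d,[p],z),3))
cv2.imwrite("pics/c0.png",np.vstack([cv2.resize(d["color"][140:265,285:425],None,fx=4,fy=4)[:290*2],]))
s=cv2.resize(d["color"][140:260,290:545],None,fx=3.1,fy=3.1,interpolation=cv2.INTER_CUBIC);cv2.imwrite("pics/c0.png",s)
E
```

```text
505.5 [339.4 169. ] [13.5 56.5] brass (np.float64(339.0), np.float64(168.66666666666666)) 27 edges [0.13  0.031] ctr24 [[ 0.6452 -0.0498  0.024 ]] brass24 [[ 0.646  -0.0488  0.024 ]] [[0.6434, 0.0166], [0.6775, -0.1089], [0.6472, -0.1165], [0.6133, 0.0087]]
748.0 [549.  142.5] [45. 20.] brass (np.float64(550.1472556894244), np.float64(141.7376171352075)) 747 edges [0.053 0.111] ctr24 [[ 0.7139 -0.5566  0.024 ]] brass24 [[ 0.7159 -0.5597  0.024 ]] [[0.7689, -0.5344], [0.7706, -0.5873], [0.6595, -0.5792], [0.6587, -0.5271]]
tray ((152.2900848388672, 233.44883728027344), (100.30233764648438, 76.7340316772461), 11.496564865112305) [[0.4306, 0.5159], [0.6065, 0.4848], [0.5604, 0.2486], [0.389, 0.2809]] [[0.4962 0.3801 0.018 ]]
stand ((494.52984619140625, 216.32485961914062), (71.2835922241211, 10.298805236816406), 2.5261168479919434) [[0.5293, -0.3284], [0.5533, -0.3301], [0.5457, -0.5057], [0.5213, -0.5036]]
stand ((482.05841064453125, 216.81871032714844), (75.26385498046875, 30.13817024230957), 2.337306022644043) [[0.5052, -0.2924], [0.5751, -0.2969], [0.5682, -0.481], [0.497, -0.4753]]
bottle [[0.626 0.176 0.14 ]]
pot [[0.784 0.103 0.09 ]]
dish [[ 0.603 -0.178  0.032]]
jar [[ 0.797 -0.099  0.06 ]]
g1 [[ 0.666 -0.284  0.032]]
g2 [[ 0.483 -0.19   0.032]]
```

View pics/c0.png

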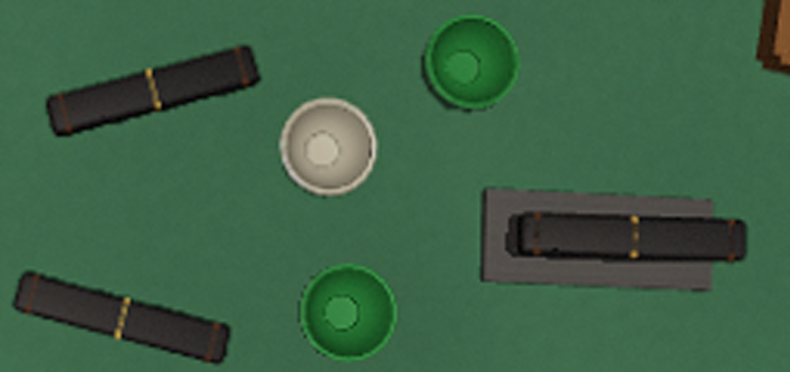

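The crop confirms two brass-ringed black handles flat on the bench at about (339,168) and (330,242), plus the third on the stand at (495,216). Next I work out the first transit.

```bash
cat > g.py <<'E'
import sys
from h import *
# g.py x y z yaw_deg(of tool y axis)  -> one row to repeat n times (screw motion)
def down(yaw):
    a=np.radians(yaw); y=np.array([np.cos(a),np.sin(a),0]); z=np.array([0,0,-1.]); return np.c_[np.cross(y,z),y,z]
def go(x,y,z,yaw,p0=None,R0=None,vmax=41,wmax=7.0):
    s=status.observe(); p0=s["tool_pos"] if p0 is None else np.array(p0); R0=R.from_rotvec(s["eef_rot"]).as_matrix() if R0 is None else R0
    R1=down(yaw); p=R0.T@(np.array([x,y,z])-p0)*1000; r=R.from_matrix(R0.T@R1).as_rotvec()
    for n in range(1,60):
        S=sum(R.from_rotvec(r*k/n).as_matrix() for k in range(n)); t=np.linalg.solve(S,p)
        if np.linalg.norm(t)<=vmax and np.degrees(np.linalg.norm(r))/n<=wmax: break
    print(f"-> {x,y,z,yaw}: {n} rows of",np.round(t,1).tolist(),np.round(np.degrees(r)/n,2).tolist())
    return [x,y,z],R1
if __name__=="__main__":
    q=None
    for a in sys.argv[1:]:
        q=go(*map(float,a.split(",")),*(q or ()))
    s=status.observe(); print("t",s["t"],s["tool_pos"].round(4),"open",round(s["opening"],4),"j",s["joint_positions"].round(2))
E
python3 g.py 0.536,-0.386,0.28,-2.3
python3 - <<'E'
from h import *
d=snap("wrist"); print(np.round(d["T_tool_cam"],3).tolist(),d["vertical_fov"])
E
```

```text
-> (0.536, -0.386, 0.28, -2.3): 27 rows of [-38.0, -12.0, -1.8] [-0.0, 0.0, 2.52]
t 0.1 [0.267  0.5919 0.2316] open 0.0929 j [-1.17  0.62 -0.01  1.42  0.01  1.1  -0.04]
[[0.001, -0.963, -0.271, 0.075], [1.0, 0.001, 0.001, 0.0], [-0.0, -0.271, 0.963, -0.151], [0.0, 0.0, 0.0, 1.0]] 64.1841383597888
```

Request:
{"fn": "move_arm", "kwargs": {
  "motion": [
    [[-38,-12,-1.8],[0,0,2.52],-1],
    [[-38,-12,-1.8],[0,0,2.52],-1],
    [[-38,-12,-1.8],[0,0,2.52],-1],
    [[-38,-12,-1.8],[0,0,2.52],-1],
    [[-38,-12,-1.8],[0,0,2.52],-1],
    [[-38,-12,-1.8],[0,0,2.52],-1],
    [[-38,-12,-1.8],[0,0,2.52],-1],
    [[-38,-12,-1.8],[0,0,2.52],-1]
  ],
  "newtons": 25
}}

```text
t: 0.82
tool_pos: [0.4694, 0.3455, 0.2469]
eef_rot: [-1.191, -2.907, 0.0]
wrist_force: [1.1, -0.3, 0.8]
opening: 0.0931
finger_force: 0.0
```

Request:
{"fn": "move_arm", "kwargs": {
  "motion": [
    [[-38,-12,-1.8],[0,0,2.52],-1],
    [[-38,-12,-1.8],[0,0,2.52],-1],
    [[-38,-12,-1.8],[0,0,2.52],-1],
    [[-38,-12,-1.8],[0,0,2.52],-1],
    [[-38,-12,-1.8],[0,0,2.52],-1],
    [[-38,-12,-1.8],[0,0,2.52],-1],
    [[-38,-12,-1.8],[0,0,2.52],-1],
    [[-38,-12,-1.8],[0,0,2.52],-1]
  ]
}}

```text
t: 1.48
tool_pos: [0.5731, 0.046, 0.2613]
eef_rot: [-1.681, -2.654, 0.0]
wrist_force: [0.7, -0.6, 0.2]
opening: 0.0932
finger_force: 0.0
```

Request:
{"fn": "move_arm", "kwargs": {
  "motion": [
    [[-38,-12,-1.8],[0,0,2.52],-1],
    [[-38,-12,-1.8],[0,0,2.52],-1],
    [[-38,-12,-1.8],[0,0,2.52],-1],
    [[-38,-12,-1.8],[0,0,2.52],-1],
    [[-38,-12,-1.8],[0,0,2.52],-1],
    [[-38,-12,-1.8],[0,0,2.52],-1],
    [[-38,-12,-1.8],[0,0,2.52],-1],
    [[-38,-12,-1.8],[0,0,2.52],-1]
  ]
}}

```text
t: 2.15
tool_pos: [0.5673, -0.2709, 0.2755]
eef_rot: [-2.119, -2.319, -0.0]
wrist_force: [0.4, 0.4, 0.4]
opening: 0.0932
finger_force: 0.0
```

Request:
{"fn": "move_arm", "kwargs": {
  "motion": [
    [[-38,-12,-1.8],[0,0,2.52],-1],
    [[-38,-12,-1.8],[0,0,2.52],-1],
    [[-38,-12,-1.8],[0,0,2.52],-1],
    [[0,0,0],[0,0,0],-1],
    [[0,0,0],[0,0,0],-1]
  ]
}}

```text
t: 2.57
tool_pos: [0.5346, -0.3883, 0.2808]
eef_rot: [-2.273, -2.168, 0.003]
wrist_force: [0.6, 1.1, -0.2]
opening: 0.0932
finger_force: 0.0
```

```bash
python3 - <<'E'
from h import *
d=snap("wrist","w1.png"); print(status.observe()["tool_pos"],status.observe()["t"])
print(np.round(proj(d,[[.536,-.386,.06],[.536,-.386,.084]]),1))
snap("top","top1.png")
E
python3 g.py .536,-.386,.28,-2.3
```

```text
[ 0.53656098 -0.38530026  0.28067487] 2.6167
[[320.5 177.8]
 [320.5 182. ]]
-> (0.536, -0.386, 0.28, -2.3): 1 rows of [-2.5, -1.6, 0.7] [-0.01, -0.12, 0.06]
t 2.6667 [ 0.5377 -0.3836  0.2807] open 0.0927 j [ 0.38  0.62  0.38  1.32 -0.23  1.24  0.73]
```

View pics/w1.png

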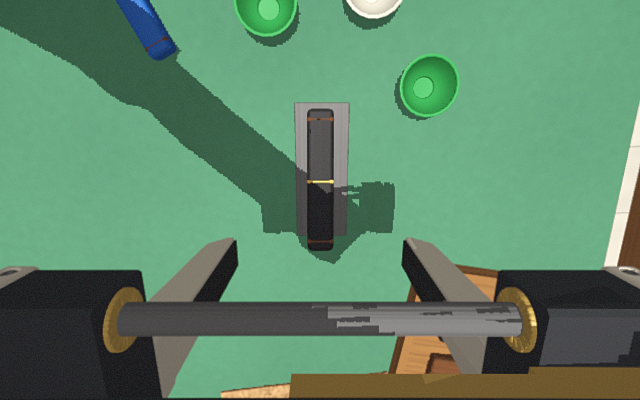

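Wrist view: the handle on the stand is centred at column 320 with its brass line at (320,182). The stand centre projects to (320.5,182), so they agree. I descend to grasp handle_c.

Request:
{"fn": "move_arm", "kwargs": {
  "motion": [
    [[0,0,35],[0,0,0],-1],
    [[0,0,35],[0,0,0],-1],
    [[0,0,35],[0,0,0],-0.5],
    [[0,0,35],[0,0,0],-0.2],
    [[0,0,32],[0,0,0],-0.2],
    [[0,0,20],[0,0,0],-0.2],
    [[0,0,10],[0,0,0],-0.2],
    [[0,0,0],[0,0,0],-0.2]
  ]
}}

```text
t: 3.33
tool_pos: [0.5372, -0.3815, 0.0766]
eef_rot: [-2.258, -2.176, -0.001]
wrist_force: [-0.1, -0.3, 0.5]
opening: 0.0582
finger_force: 0.0
```

Run:
```python
from m import *
d=snap("wrist","w2.png"); s=status.observe(); print(s["tool_pos"],s["t"],s["opening"],s["wrist_force"])
c=d["color"].astype(int); hsv=cv2.cvtColor(d["color"],cv2.COLOR_BGR2HSV)
m=(hsv[...,0]>12)&(hsv[...,0]<32)&(hsv[...,1]>90)&(hsv[...,2]>90); m[:, :260]=0;m[:,380:]=0
ys,xs=np.where(m); print(len(xs),xs.min(),xs.max(),ys.min(),ys.max(),np.median(ys), plane(d,[[np.mean(xs),np.median(ys)]],.084))
```

```text
[ 0.5379367  -0.38301554  0.07872812] 3.3833 0.056615283065985726 [-0.27790563 -0.18323876  0.45155898]
3337 260 379 137 397 384.0 [[ 0.53517024 -0.44984394  0.084     ]]
```

Request:
{"fn": "move_arm", "kwargs": {
  "motion": [
    [[0,0,0],[0,0,0],1],
    [[0,0,0],[0,0,0],1],
    [[0,0,0],[0,0,0],1],
    [[0,0,0],[0,0,0],1],
    [[0,0,-25],[0,0,0],1],
    [[0,0,-35],[0,0,0],1],
    [[0,0,-25],[0,0,0],1],
    [[0,0,0],[0,0,0],1]
  ],
  "newtons": 25
}}

```text
t: 4.05
tool_pos: [0.5397, -0.3877, 0.1708]
eef_rot: [2.257, 2.167, 0.003]
wrist_force: [0.6, -1.4, -1.7]
opening: 0.0297
finger_force: 25.0
```

```bash
python3 g.py .528,.374,.16,-10.4 .528,.374,.03,-10.4
```

```text
-> (0.528, 0.374, 0.16, -10.4): 19 rows of [39.8, -4.9, 0.4] [0.03, 0.02, 0.42]
-> (0.528, 0.374, 0.03, -10.4): 4 rows of [0.0, 0.0, 32.5] [0.0, 0.0, 0.0]
t 4.05 [ 0.5397 -0.3877  0.1708] open 0.0297 j [ 0.4   0.71  0.35  1.47 -0.27  0.99  0.77]
```

Request:
{"fn": "move_arm", "kwargs": {
  "motion": [
    [[39.8,-4.9,0],[0,0,0.4],1],
    [[39.8,-4.9,0],[0,0,0.4],1],
    [[39.8,-4.9,0],[0,0,0.4],1],
    [[39.8,-4.9,0],[0,0,0.4],1],
    [[39.8,-4.9,0],[0,0,0.4],1],
    [[39.8,-4.9,0],[0,0,0.4],1],
    [[39.8,-4.9,0],[0,0,0.4],1],
    [[39.8,-4.9,0],[0,0,0.4],1]
  ]
}}

```text
t: 4.72
tool_pos: [0.5173, -0.0626, 0.1635]
eef_rot: [-2.326, -2.11, 0.002]
wrist_force: [1.2, 0.6, -2.1]
opening: 0.0301
finger_force: 25.0
```

Request:
{"fn": "move_arm", "kwargs": {
  "motion": [
    [[39.8,-4.9,0],[0,0,0.4],1],
    [[39.8,-4.9,0],[0,0,0.4],1],
    [[39.8,-4.9,0],[0,0,0.4],1],
    [[39.8,-4.9,0],[0,0,0.4],1],
    [[39.8,-4.9,0],[0,0,0.4],1],
    [[39.8,-4.9,0],[0,0,0.4],1],
    [[39.8,-4.9,0],[0,0,0.4],1],
    [[39.8,-4.9,0],[0,0,0.4],1]
  ]
}}

```text
t: 5.38
tool_pos: [0.5168, 0.2579, 0.1633]
eef_rot: [-2.384, -2.046, 0.003]
wrist_force: [1.2, -0.8, -2.9]
opening: 0.0295
finger_force: 25.0
```

Request:
{"fn": "move_arm", "kwargs": {
  "motion": [
    [[39.8,-4.9,0],[0,0,0.4],1],
    [[39.8,-4.9,0],[0,0,0.4],1],
    [[39.8,-4.9,0],[0,0,0.4],1],
    [[0,0,0],[0,0,0],1],
    [[0,0,0],[0,0,0],1]
  ]
}}

```text
t: 5.8
tool_pos: [0.52, 0.3801, 0.162]
eef_rot: [-2.396, -2.028, 0.004]
wrist_force: [-0.6, -0.2, -3.1]
opening: 0.0294
finger_force: 25.0
```

```bash
python3 - <<'E'
from h import *
d=snap("wrist","w3.png")
E
python3 g.py .528,.374,.16,-10.4 .528,.374,.03,-10.4
```

```text
-> (0.528, 0.374, 0.16, -10.4): 1 rows of [-1.4, 7.1, 2.5] [-0.11, 0.15, 0.61]
-> (0.528, 0.374, 0.03, -10.4): 4 rows of [0.0, 0.0, 32.5] [0.0, 0.0, 0.0]
t 5.85 [0.5212 0.3766 0.1625] open 0.0301 j [-0.9   0.71  0.43  1.54 -0.34  0.98 -0.54]
```

View pics/w3.png

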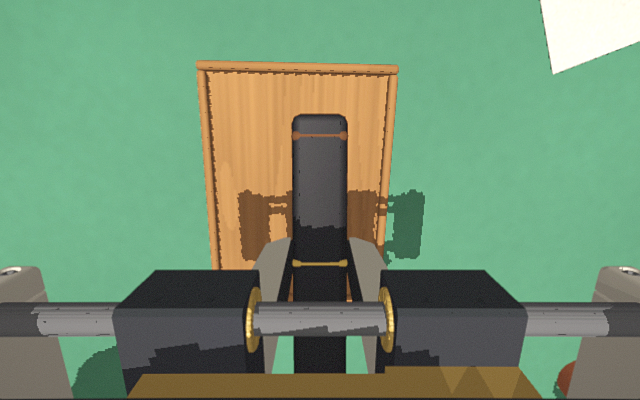

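Wrist view: the gripped handle, brass line at (320,264), is parallel to the tray walls (left about x=210, right about x=390) and inside them. I shift it 7 mm towards the right slot and lower.

Request:
{"fn": "move_arm", "kwargs": {
  "motion": [
    [[-1,7,0],[0,0,0.6],1],
    [[0,0,35],[0,0,0],1],
    [[0,0,35],[0,0,0],1],
    [[0,0,35],[0,0,0],1],
    [[0,0,15],[0,0,0],1],
    [[0,0,8],[0,0,0],1],
    [[0,0,5],[0,0,0],1],
    [[0,0,0],[0,0,0],1]
  ],
  "newtons": 8
}}

```text
t: 6.52
tool_pos: [0.5298, 0.3721, 0.0318]
eef_rot: [2.419, 2.005, -0.002]
wrist_force: [0.6, 0.4, -2.5]
opening: 0.0292
finger_force: 8.0
```

Request:
{"fn": "move_arm", "kwargs": {
  "motion": [
    [[0,0,2],[0,0,0],1],
    [[0,0,0],[0,0,0],1]
  ]
}}

```text
t: 6.68
tool_pos: [0.531, 0.3727, 0.0311]
eef_rot: [2.417, 2.005, 0.003]
wrist_force: [-1.8, -1.8, 4.7]
opening: 0.03
finger_force: 8.0
```

Request:
{"fn": "move_arm", "kwargs": {
  "motion": [
    [[0,0,0],[0,0,0],0.0],
    [[0,0,0],[0,0,0],0.0],
    [[0,0,0],[0,0,0],0.0],
    [[0,0,-20],[0,0,0],0.0],
    [[0,0,-40],[0,0,0],0.0],
    [[0,0,-40],[0,0,0],-0.2],
    [[0,0,-40],[0,0,0],-0.2],
    [[0,0,0],[0,0,0],-0.2]
  ]
}}

```text
t: 7.35
tool_pos: [0.5346, 0.3764, 0.1786]
eef_rot: [2.414, 2.007, 0.028]
wrist_force: [0.9, 1.0, 0.6]
opening: 0.0554
finger_force: 0.0
```

```bash
python3 - <<'E'
from m import *
w=snap("wrist","w4.png")
d=pickle.load(open("pics/top0.png.pkl","rb")); hsv=cv2.cvtColor(d["color"],cv2.COLOR_BGR2HSV); c=d["color"].astype(int)
m=((c[...,1]-c[...,2]<20)&(c.max(2)<75)).astype(np.uint8)*255; m|=cv2.inRange(hsv,(12,80,80),(32,255,255))
for nm,(x0,y0,x1,y1) in dict(far=(295,145,382,195),near=(285,220,375,266)).items():
    k=np.zeros_like(m);k[y0:y1,x0:x1]=255
    ct=max(cv2.findContours(cv2.morphologyEx(m&k,cv2.MORPH_CLOSE,np.ones((3,3))),0,1)[0],key=cv2.contourArea); r=cv2.minAreaRect(ct); P=plane(d,cv2.boxPoints(r),.018)
    i,j=(0,1) if np.linalg.norm(P[0]-P[1])>np.linalg.norm(P[1]-P[2]) else (1,2)
    v=P[j]-P[i]; v=v*np.sign(v[1])
    k2=cv2.inRange(hsv,(12,70,70),(32,255,255))&k; ys,xs=np.where(k2>0)
    print(nm,cv2.contourArea(ct),np.round(r[0],1),"L",np.linalg.norm(v).round(3),"W",np.linalg.norm(P[j]-P[(j+1)%4]).round(3),"az",np.degrees(np.arctan2(v[1],v[0])).round(1),"ctr",plane(d,[r[0]],.018).round(4),"brass",xs.mean(),ys.mean(),plane(d,[[xs.mean(),ys.mean()]],.024).round(4))
E
python3 g.py .54,-.03,.25,10
```

```text
far 841.5 [338.7 168.9] L 0.159 W 0.033 az 105.2 ctr [[ 0.6465 -0.0484  0.018 ]] brass 339.8965517241379 167.86206896551724 [[ 0.6479 -0.0509  0.024 ]]
near 813.5 [329.  242.1] L 0.159 W 0.029 az 74.9 ctr [[ 0.4788 -0.0259  0.018 ]] brass 327.8888888888889 241.7037037037037 [[ 0.4796 -0.0232  0.024 ]]
-> (0.54, -0.03, 0.25, 10.0): 11 rows of [-37.0, 1.5, -7.0] [0.05, -0.03, -1.87]
t 7.4 [0.5326 0.3755 0.1748] open 0.0556 j [-0.9   0.7   0.44  1.51 -0.34  0.99 -0.55]
```

View pics/w4.png

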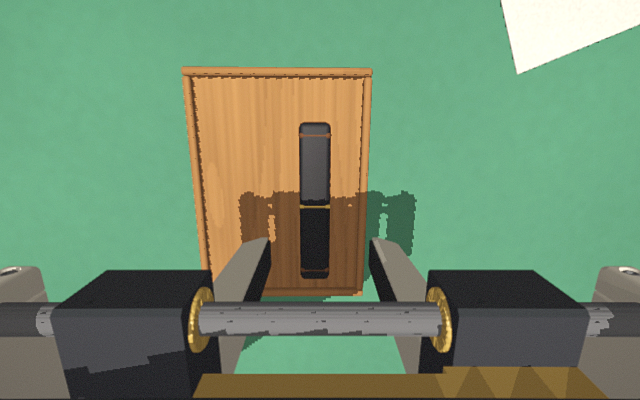

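Wrist view: handle_c lies flat in the tray, centred at (315,200), right slot, and the left slot is free. Next is the near bench handle.

```bash
python3 g.py .479,-.025,.16,-15.1
```

```text
-> (0.479, -0.025, 0.16, -15.1): 10 rows of [-40.3, 3.5, 1.3] [0.05, -0.05, 0.46]
t 7.4 [0.5326 0.3755 0.1748] open 0.0556 j [-0.9   0.7   0.44  1.51 -0.34  0.99 -0.55]
```

Request:
{"fn": "move_arm", "kwargs": {
  "motion": [
    [[-40.3,3.5,1.3],[0,0,0.46],-0.2],
    [[-40.3,3.5,1.3],[0,0,0.46],-0.2],
    [[-40.3,3.5,1.3],[0,0,0.46],-0.2],
    [[-40.3,3.5,1.3],[0,0,0.46],-0.2],
    [[-40.3,3.5,1.3],[0,0,0.46],-0.2],
    [[-40.3,3.5,1.3],[0,0,0.46],-0.2],
    [[-40.3,3.5,1.3],[0,0,0.46],-0.2],
    [[-40.3,3.5,1.3],[0,0,0.46],-0.2]
  ]
}}

```text
t: 8.07
tool_pos: [0.4877, 0.0515, 0.1578]
eef_rot: [-2.478, -1.93, 0.002]
wrist_force: [1.1, -0.3, -0.1]
opening: 0.0559
finger_force: 0.0
```

Request:
{"fn": "move_arm", "kwargs": {
  "motion": [
    [[-40.3,3.5,1.3],[0,0,0.46],-0.2],
    [[-40.3,3.5,1.3],[0,0,0.46],-0.2],
    [[0,0,0],[0,0,0],-0.2],
    [[0,0,0],[0,0,0],-0.2]
  ]
}}

```text
t: 8.4
tool_pos: [0.4744, -0.0297, 0.1556]
eef_rot: [-2.501, -1.901, 0.003]
wrist_force: [-0.5, 0.1, 0.0]
opening: 0.056
finger_force: 0.0
```

```bash
cat > wb.py <<'E'
# brass line + bar axis in wrist view, bar top at z; also in tool axes relative to TCP
from m import *
def wb(z,f=None):
    P=np.mean([status.observe()["tool_pos"]],0); d=snap("wrist",f); Tw=np.array(d["extrinsics"])@np.linalg.inv(np.array(d["T_tool_cam"]))
    c=d["color"].astype(int); hsv=cv2.cvtColor(d["color"],cv2.COLOR_BGR2HSV)
    dark=((c.max(2)<80)&(c.max(2)-c.min(2)<25)); win=np.zeros(dark.shape,bool); win[60:296,270:370]=1
    b=cv2.inRange(hsv,(12,80,90),(32,255,255))>0; b&=win
    n,l,st,ce=cv2.connectedComponentsWithStats(b.astype(np.uint8)); i=1+np.argmax(st[1:,2]-st[1:,3]*2); ys,xs=np.where(l==i)
    cen=((xs.min()+xs.max())/2,np.mean(ys)); W=plane(d,[cen],z)
    t=np.linalg.inv(Tw)@np.r_[W[0],1]
    print("brass px",cen,st[i][:4],"world",W.round(4),"tool mm",(t[:3]*1000).round(1))
    m=(dark&win).astype(np.uint8)
    rows=[(y,np.where(m[y])[0].mean()) for y in range(int(cen[1])-60,int(cen[1])-5,5) if m[y].sum()>10]
    q=plane(d,[(x,y) for y,x in rows],z); v=q[0]-q[-1]; print("bar az",np.degrees(np.arctan2(v[1],v[0])).round(1), "TCP",Tw[:3,3].round(4))
if __name__=="__main__":
    import sys; wb(float(sys.argv[1]),sys.argv[2] if len(sys.argv)>2 else None)
E
python3 wb.py .024 w5.png; python3 g.py .479,-.025,.16,-15.1
```

```text
brass px (np.float64(323.5), np.float64(193.8015873015873)) [307 191  34   6] world [[ 0.4796 -0.0258  0.024 ]] tool mm [  5.4   4.1 131.6]
-> (0.479, -0.025, 0.16, -15.1): 1 rows of [3.2, 3.3, -4.5] [-0.09, 0.01, -0.15]
t 8.45 [ 0.4749 -0.0272  0.1555] open 0.0561 j [-0.3   0.49  0.45  2.02 -0.32  0.71  0.08]Traceback (most recent call last):
  File "wb.py", line 16, in <module>
    import sys; wb(float(sys.argv[1]),sys.argv[2] if len(sys.argv)>2 else None)
                ~~^^^^^^^^^^^^^^^^^^^^^^^^^^^^^^^^^^^^^^^^^^^^^^^^^^^^^^^^^^^^^
  File "wb.py", line 14, in wb
    q=plane(d,[(x,y) for y,x in rows],z); v=q[0]-q[-1]; print("bar az",np.degrees(np.arctan2(v[1],v[0])).round(1), "TCP",Tw[:3,3].round(4))
  File "h.py", line 17, in plane
    o,v=ray(d,p); return o+v*((z-o[2])/v[:,2])[:,None]
        ~~~^^^^^
  File "h.py", line 14, in ray
    u=cv2.undistortPoints(np.array(p,float).reshape(-1,1,2),K(d),np.array(d["distortion"],float)).reshape(-1,2)
      ~~~~~~~~~~~~~~~~~~~^^^^^^^^^^^^^^^^^^^^^^^^^^^^^^^^^^^^^^^^^^^^^^^^^^^^^^^^^^^^^^^^^^^^^^^^
cv2.error: OpenCV(4.12.0) /io/opencv/modules/calib3d/src/undistort.dispatch.cpp:347: error: (-215:Assertion failed) CV_IS_MAT(_src) && CV_IS_MAT(_dst) && (_src->rows == 1 || _src->cols == 1) && (_dst->rows == 1 || _dst->cols == 1) && _src->cols + _src->rows - 1 == _dst->rows + _dst->cols - 1 && (CV_MAT_TYPE(_src->type) == CV_32FC2 || CV_MAT_TYPE(_src->type) == CV_64FC2) && (CV_MAT_TYPE(_dst->type) == CV_32FC2 || CV_MAT_TYPE(_dst->type) == CV_64FC2) in function 'cvUndistortPointsInternal'
```

View pics/w5.png

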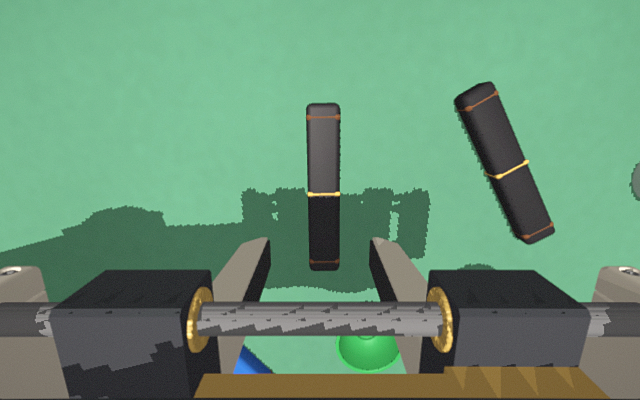

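Wrist view: the near handle is upright in the picture at column 323 with its brass line at (323,194), matching the top-view fix (0.480,-0.025). I descend.

Request:
{"fn": "move_arm", "kwargs": {
  "motion": [
    [[4.2,3.7,15],[0,0,0],-0.2],
    [[0,0,35],[0,0,0],-0.2],
    [[0,0,35],[0,0,0],-0.2],
    [[0,0,30],[0,0,0],-0.2],
    [[0,0,14],[0,0,0],-0.2],
    [[0,0,6],[0,0,0],-0.2],
    [[0,0,0],[0,0,0],-0.2],
    [[0,0,0],[0,0,0],-0.2]
  ]
}}

```text
t: 9.12
tool_pos: [0.4807, -0.0225, 0.0214]
eef_rot: [-2.492, -1.912, -0.001]
wrist_force: [-0.5, 0.4, 0.7]
opening: 0.056
finger_force: 0.0
```

Request:
{"fn": "move_arm", "kwargs": {
  "motion": [
    [[0,0,0],[0,0,0],1],
    [[0,0,0],[0,0,0],1],
    [[0,0,0],[0,0,0],1],
    [[0,0,0],[0,0,0],1],
    [[0,0,-25],[0,0,0],1],
    [[0,0,-40],[0,0,0],1],
    [[0,0,-40],[0,0,0],1],
    [[0,0,-15],[0,0,0],1]
  ],
  "newtons": 30
}}

```text
t: 9.78
tool_pos: [0.4823, -0.0242, 0.1457]
eef_rot: [2.491, 1.906, 0.009]
wrist_force: [1.7, -0.4, -1.6]
opening: 0.0294
finger_force: 30.0
```

```bash
python3 - <<'E'
from h import *
snap("wrist","w6.png");s=status.observe();print(s["wrist_force"],s["wrist_torque"])
E
python3 g.py .536,-.386,.145,-2.3
```

```text
[ 0.5824994   0.05116835 -0.26534877] [-0.03822365  0.01240672 -0.03468442]
-> (0.536, -0.386, 0.145, -2.3): 9 rows of [-38.8, 12.4, 0.2] [0.06, -0.01, -1.43]
t 9.8333 [ 0.4832 -0.0241  0.1467] open 0.0294 j [-0.3   0.51  0.45  2.01 -0.34  0.68  0.1 ]
```

Request:
{"fn": "move_arm", "kwargs": {
  "motion": [
    [[-38.8,12.4,0],[0,0,-1.43],1],
    [[-38.8,12.4,0],[0,0,-1.43],1],
    [[-38.8,12.4,0],[0,0,-1.43],1],
    [[-38.8,12.4,0],[0,0,-1.43],1],
    [[-38.8,12.4,0],[0,0,-1.43],1],
    [[-38.8,12.4,0],[0,0,-1.43],1],
    [[-38.8,12.4,0],[0,0,-1.43],1],
    [[-38.8,12.4,0],[0,0,-1.43],1]
  ]
}}

```text
t: 10.5
tool_pos: [0.5223, -0.3475, 0.1401]
eef_rot: [-2.289, -2.148, -0.0]
wrist_force: [0.2, 0.4, -1.7]
opening: 0.0297
finger_force: 30.0
```

Request:
{"fn": "move_arm", "kwargs": {
  "motion": [
    [[-38.8,12.4,0],[0,0,-1.43],1],
    [[0,0,0],[0,0,0],1],
    [[0,0,0],[0,0,0],1],
    [[0,0,0],[0,0,0],1]
  ]
}}

```text
t: 10.83
tool_pos: [0.5325, -0.3843, 0.1397]
eef_rot: [-2.262, -2.174, -0.001]
wrist_force: [0.1, 0.3, -1.7]
opening: 0.0296
finger_force: 30.0
```

```bash
cat > held.py <<'E'
from h import *
import sys
def held(f,dz=-.003):
    d=snap("wrist",f); hsv=cv2.cvtColor(d["color"],cv2.COLOR_BGR2HSV)
    b=cv2.inRange(hsv,(12,80,60),(32,255,255)); b[:200]=0;b[290:]=0;b[:,:290]=0;b[:,350:]=0
    ys,xs=np.where(b>0); px=(np.mean([xs.min(),xs.max()]),ys.mean())
    d2=dict(d);d2["extrinsics"]=d["T_tool_cam"]; print("held brass px",px,len(xs),"tool mm",(plane(d2,[px],dz)*1000).round(1))
    return d
d=held(sys.argv[1])
# stand plate in wrist view (grey), world at z=.012
c=d["color"].astype(int); m=(((c.max(2)-c.min(2))<30)&(c.max(2)>35)).astype(np.uint8)*255; m[258:]=0;m[:20]=0;m[:,:230]=0;m[:,410:]=0
cts=[k for k in cv2.findContours(cv2.morphologyEx(m,cv2.MORPH_OPEN,np.ones((5,5))),0,1)[0] if cv2.contourArea(k)>1500]
for k in cts:
    x,y,w,h=cv2.boundingRect(k); print("grey",x,y,w,h,plane(d,[(x,y),(x+w,y)],.012).round(4).tolist())
E
python3 held.py w7.png
python3 - <<'E'
from h import *
d=snap("top","top2.png"); cv2.imwrite("pics/x.png",d["color"])
E
python3 g.py .536,-.386,.145,-2.3
```

```text
held brass px (np.float64(319.5), np.float64(261.16906474820144)) 278 tool mm [[ 3.5  0.6 -3. ]]
grey 260 102 120 156 [[0.4865, -0.2972, 0.012], [0.5863, -0.301, 0.012]]
-> (0.536, -0.386, 0.145, -2.3): 1 rows of [-2.9, 2.7, -4.6] [-0.06, -0.17, 0.18]
t 10.9333 [ 0.5334 -0.383   0.1404] open 0.0298 j [ 0.4   0.74  0.33  1.51 -0.28  0.94  0.79]
```

View pics/w7.png

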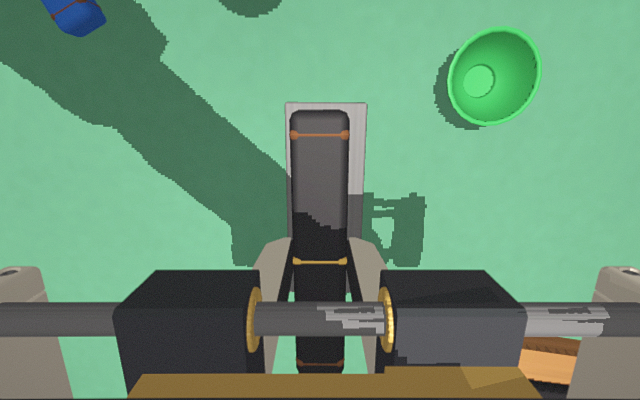

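Run:
```python
from h import *
# subpixel edges along lines by max gradient
def edge(img,p0,p1):
    n=200; t=np.linspace(0,1,n); x=(p0[0]+(p1[0]-p0[0])*t).astype(np.float32); y=(p0[1]+(p1[1]-p0[1])*t).astype(np.float32)
    v=cv2.remap(img.astype(np.float32),x[None],y[None],cv2.INTER_LINEAR)[0]; s=v[:,1]-v[:,2]  # green-red
    s=np.convolve(np.pad(s,9,"edge"),np.ones(19)/19,"valid"); thr=(s[:10].mean()+s[-10:].mean())/2; i=np.argmin(abs(s-thr)); return (x[i],y[i])
for f,z,L in(("w1.png",.2807,[((x,94),(x,112)) for x in (300,345)]+[((x,228),(x,244)) for x in (298,302,340,344)]+[((285,y),(303,y)) for y in (120,215)]+[((340,y),(357,y)) for y in (120,180)]),
           ("w7.png",.1402,[((x,94),(x,112)) for x in (300,330,355)]+[((276,y),(289,y)) for y in (115,160,200)]+[((357,y),(376,y)) for y in (115,160,185)])):
    d=pickle.load(open("pics/"+f+".pkl","rb")); d2=dict(d); d2["extrinsics"]=d["T_tool_cam"]
    for a,b in L:
        e=edge(d["color"],a,b); print(f,np.round(e,1),"tool",(plane(d2,[e],z-.012)*1000).round(1),"world",plane(d,[e],.012).round(4))
```

```text
w1.png [300.  101.9] tool [[ 89.8 -24.1 268.7]] world [[ 0.5143 -0.2978  0.012 ]]
w1.png [345.  101.9] tool [[ 89.9  32.2 268.7]] world [[ 0.5706 -0.3004  0.012 ]]
w1.png [298.  235.6] tool [[-89.3 -29.7 268.7]] world [[ 0.5003 -0.4766  0.012 ]]
w1.png [302. 235.] tool [[-88.4 -24.  268.7]] world [[ 0.506  -0.4759  0.012 ]]
w1.png [340.  235.4] tool [[-88.9  29.3 268.7]] world [[ 0.5593 -0.4788  0.012 ]]
w1.png [344.  235.2] tool [[-88.6  35.  268.7]] world [[ 0.5649 -0.4789  0.012 ]]
w1.png [294. 120.] tool [[ 67.9 -32.  268.7]] world [[ 0.5053 -0.3193  0.012 ]]
w1.png [296. 215.] tool [[-58.9 -31.9 268.7]] world [[ 0.4995 -0.446   0.012 ]]
w1.png [348.6 120. ] tool [[ 68.   37.4 268.7]] world [[ 0.5747 -0.3225  0.012 ]]
w1.png [347.2 180. ] tool [[ -9.7  37.5 268.7]] world [[ 0.5711 -0.4     0.012 ]]
w7.png [300.  101.7] tool [[ 85.1 -15.8 128.2]] world [[ 0.5198 -0.2982  0.012 ]]
w7.png [330.  101.8] tool [[ 85.1   9.2 128.2]] world [[ 0.5448 -0.2993  0.012 ]]
w7.png [355.  102.1] tool [[ 84.9  30.  128.2]] world [[ 0.5656 -0.3003  0.012 ]]
w7.png [284.6 115. ] tool [[ 74.4 -29.  128.2]] world [[ 0.5063 -0.3084  0.012 ]]
w7.png [285.5 160. ] tool [[ 36.5 -29.3 128.2]] world [[ 0.5045 -0.3462  0.012 ]]
w7.png [286.4 200. ] tool [[  0.3 -29.4 128.2]] world [[ 0.5029 -0.3823  0.012 ]]
w7.png [366.5 115. ] tool [[ 74.5  40.  128.2]] world [[ 0.5751 -0.311   0.012 ]]
w7.png [364.4 160. ] tool [[ 36.6  39.8 128.2]] world [[ 0.5734 -0.3488  0.012 ]]
w7.png [363.3 185. ] tool [[ 14.3  39.7 128.2]] world [[ 0.5724 -0.3711  0.012 ]]
```

Wrist view: the handle is held with its brass line at (320,261), parallel to the stand whose far end is at row 102 and sides at x=285 and 367. Tool-frame offsets say to shift x by -8 and y by +4.7 before lowering.

Request:
{"fn": "move_arm", "kwargs": {
  "motion": [
    [[-8,4.7,0],[0,0,0],1],
    [[0,0,20],[0,0,0],1],
    [[0,0,20],[0,0,0],1],
    [[0,0,10],[0,0,0],1],
    [[0,0,0],[0,0,0],1],
    [[0,0,0],[0,0,0],1]
  ],
  "newtons": 15
}}

```text
t: 11.43
tool_pos: [0.5379, -0.3923, 0.0912]
eef_rot: [-2.262, -2.179, -0.001]
wrist_force: [-0.3, -0.6, -1.1]
opening: 0.0298
finger_force: 15.0
```

```bash
python3 held.py w8.png; python3 g.py .537,-.3915,.081,-2.3
python3 - <<'E'
from h import *
for i in range(3):
    snap("top"); s=status.observe(); print(s["tool_pos"].round(4),s["wrist_force"].round(1))
E
```

```text
held brass px (np.float64(319.5), np.float64(262.9550173010381)) 289 tool mm [[ 2.5  0.6 -3. ]]
grey 260 87 120 171 [[0.5015, -0.2979, 0.012], [0.5828, -0.3009, 0.012]]
-> (0.537, -0.3915, 0.081, -2.3): 1 rows of [1.2, -1.0, 10.5] [0.01, -0.03, 0.12]
t 11.4833 [ 0.538  -0.3927  0.0915] open 0.0298 j [ 0.42  0.81  0.32  1.52 -0.3   0.86  0.81]
[ 0.538  -0.393   0.0917] [ 0.2 -0.1 -1.7]
[ 0.538  -0.3933  0.0918] [ 0.3  0.1 -1.1]
[ 0.5379 -0.3935  0.0918] [-0.1  0.1 -0.9]
```

Request:
{"fn": "move_arm", "kwargs": {
  "motion": [
    [[1,0,5],[0,0,0],1],
    [[0,0,4],[0,0,0],1],
    [[0,0,0],[0,0,0],1],
    [[0,0,0],[0,0,0],1]
  ]
}}

```text
t: 11.97
tool_pos: [0.5384, -0.3955, 0.0858]
eef_rot: [2.261, 2.172, -0.001]
wrist_force: [-1.8, -0.4, 10.8]
opening: 0.0294
finger_force: 15.0
```

Request:
{"fn": "move_arm", "kwargs": {
  "motion": [
    [[0,0,1.5],[0,0,0],1],
    [[0,0,0],[0,0,0],1],
    [[0,0,0],[0,0,0],1]
  ]
}}

```text
t: 12.22
tool_pos: [0.5384, -0.3959, 0.0852]
eef_rot: [2.26, 2.171, -0.002]
wrist_force: [-2.3, 0.6, 13.8]
opening: 0.0298
finger_force: 15.0
```

```bash
python3 held.py w9.png
python3 - <<'E'
from h import *
d=pickle.load(open("pics/w9.png.pkl","rb")); d2=dict(d); d2["extrinsics"]=d["T_tool_cam"]
c=d["color"].astype(int)
for x in (300,330,350): 
    col=c[60:130,x,1]-c[60:130,x,2]; r=60+np.argmax(np.abs(np.diff(np.convolve(col,np.ones(3)/3,"valid"))))+1.5
    print(x,r,(plane(d2,[(x,r)],.0855-.012)*1000).round(1))
for y in(110,150):
    s=c[y,:,1]-c[y,:,2]; g=np.where(s[230:420]<s[230:420].max()*.5)[0]+230; print(y,g.min(),g.max(),(plane(d2,[(g.min(),y),(g.max(),y)],.0735)*1000).round(1).tolist())
s=status.observe(); print(s["tool_pos"])
E
```

```text
held brass px (np.float64(319.0), np.float64(266.6550522648084)) 287 tool mm [[ 0.5  0.4 -3. ]]
grey 260 80 120 178 [[0.5041, -0.2983, 0.012], [0.5827, -0.3013, 0.012]]
300 79.5 [[ 97.1 -12.4  73.5]]
330 79.5 [[97.1  7.4 73.5]]
350 79.5 [[97.1 20.5 73.5]]
110 266 367 [[77.8, -35.6, 73.5], [77.9, 32.5, 73.5]]
150 267 365 [[51.1, -36.1, 73.5], [51.2, 32.2, 73.5]]
[ 0.53840236 -0.39592414  0.08514832]
```

View pics/w9.png

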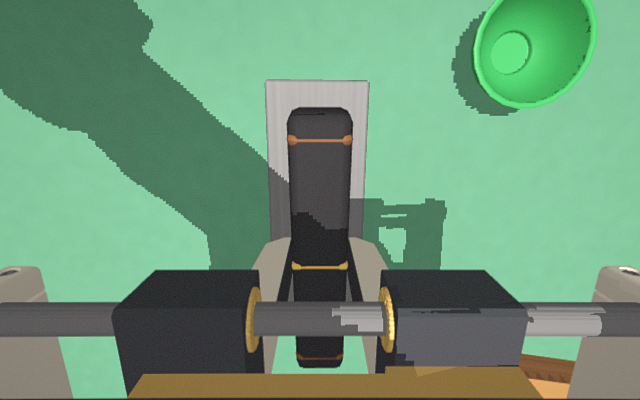

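Wrist view: the handle is in contact with its brass line at (319,267), and its -y end looks pitched down. I release gently and look.

Request:
{"fn": "move_arm", "kwargs": {
  "motion": [
    [[0,0,-2],[0,0,0],1],
    [[0,0,0],[0,0,0],0.2],
    [[0,0,0],[0,0,0],0.1],
    [[0,0,0],[0,0,0],0.0],
    [[0,0,0],[0,0,0],-0.2],
    [[0,0,0],[0,0,0],-0.2]
  ]
}}

```text
t: 12.77
tool_pos: [0.5375, -0.3922, 0.0821]
eef_rot: [-2.263, -2.177, 0.0]
wrist_force: [-1.0, -0.0, -0.1]
opening: 0.0538
finger_force: 0.0
```

Request:
{"fn": "move_arm", "kwargs": {
  "motion": [
    [[0,0,-15],[0,0,0],-0.2],
    [[0,0,-30],[0,0,0],-0.2],
    [[0,0,-40],[0,0,0],-0.2],
    [[0,0,-20],[0,0,0],-0.2],
    [[0,0,0],[0,0,0],-0.2],
    [[0,0,0],[0,0,0],-0.2]
  ]
}}

```text
t: 13.27
tool_pos: [0.538, -0.3931, 0.189]
eef_rot: [2.263, 2.176, 0.001]
wrist_force: [-0.8, 0.5, -1.0]
opening: 0.0556
finger_force: 0.0
```

Run:
```python
from h import *
w=snap("wrist","w10.png"); s=snap("side","s10.png"); t=snap("top","t10.png")
a=cv2.resize(w["color"][60:290,240:400],None,fx=2,fy=2); b=cv2.resize(s["color"][310:400,320:440],None,fx=3.2,fy=3.2); c=cv2.resize(t["color"][190:245,435:545],None,fx=3.4,fy=3.4)
H=600; o=np.zeros((H,790,3),np.uint8); o[:460,:320]=a; o[:288,330:330+384]=b; o[300:300+187,330:330+374]=c; cv2.imwrite("pics/o10.png",o)
print(status.observe()["tool_pos"])
```

```text
[ 0.53680949 -0.39172393  0.18572668]
```

View pics/o10.png

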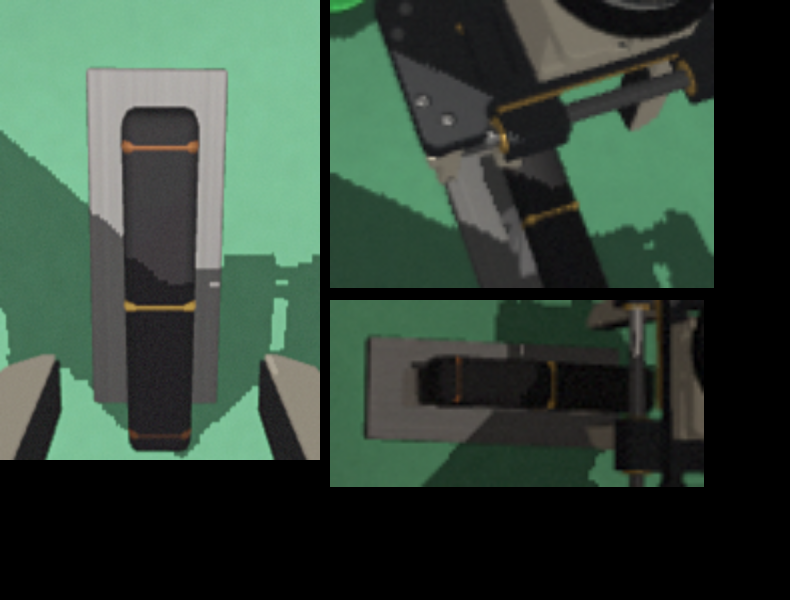

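Composite (last of my pictures): the handle sits on the stand with rings at crop (160,147), (160,307) and (160,436). Its -y half looks foreshortened, so it is probably tipped towards -y. I measure the pitch numerically, with the flat-lying image w5 as control.

```bash
cat > pitch.py <<'E'
from h import *
def rings(d,x0=280,x1=360,y0=60,y1=297):
    hsv=cv2.cvtColor(d["color"],cv2.COLOR_BGR2HSV); b=((hsv[...,0]>3)&(hsv[...,0]<32)&(hsv[...,1]>90)&(hsv[...,2]>38)).astype(np.uint8)
    k=np.zeros_like(b);k[y0:y1,x0:x1]=1; n,l,st,ce=cv2.connectedComponentsWithStats(cv2.morphologyEx(b&k,cv2.MORPH_CLOSE,np.ones((1,7))))
    return sorted([(st[i][0]-.5,st[i][0]+st[i][2]-.5,ce[i][1],st[i][4]) for i in range(1,n) if st[i][2]>=18 and st[i][3]<14],key=lambda r:r[2])
def pitch(d):
    r=rings(d); print([tuple(np.round(q,1)) for q in r])
    if len(r)<3: return
    r=[r[0],r[1],r[-1]]; ip=[];X=[]
    for q,x in zip(r,(s,0,-s)): ip+=[(q[0],q[2]),(q[1],q[2])]; X+=[(x,-.0145,0),(x,.0145,0)]
    ok,rv,tv=cv2.solvePnP(np.array(X),np.array(ip,float),K(d),np.array(d["distortion"],float))
    E=np.array(d["extrinsics"]); Rw=E[:3,:3]@cv2.Rodrigues(rv)[0]; c=E[:3,:3]@tv.ravel()+E[:3,3]
    print("axis(+y end) ",Rw[:,0].round(3),"pitch deg",np.degrees(np.arcsin(Rw[2,0])).round(1),"centre",c.round(4))
s=.067
if __name__=="__main__":
    import sys
    for f in sys.argv[1:]:
        d=pickle.load(open("pics/"+f+".pkl","rb"));print(f);
        if f=="w5.png":
            r=rings(d); P=plane(d,[((q[0]+q[1])/2,q[2]) for q in r],.024); print("ring y",P.round(4).tolist()); s=np.linalg.norm(P[0]-P[-1])/2; print("s",s)
        pitch(d)
E
python3 pitch.py w5.png w4.png w1.png w10.png
python3 - <<'E'
from h import *
d=pickle.load(open("pics/w10.png.pkl","rb")); print(plane(d,[(283.5,95),(353.5,95),(287.5,260),(347.5,260)],.012).round(4).tolist())
E
```

```text
w5.png
ring y [[0.4966, 0.0399, 0.024], [0.4796, -0.0258, 0.024], [0.4619, -0.0907, 0.024]]
s 0.06756605200765482
[(np.float64(305.5), np.float64(339.5), np.float64(116.6), np.float64(91.0)), (np.float64(306.5), np.float64(340.5), np.float64(193.8), np.float64(125.0)), (np.float64(308.5), np.float64(338.5), np.float64(261.2), np.float64(81.0))]
axis(+y end)  [0.257 0.966 0.026] pitch deg 1.5 centre [ 0.4794 -0.0253  0.0262]
w4.png
[]
w1.png
[(np.float64(306.5), np.float64(333.5), np.float64(118.6), np.float64(68.0)), (np.float64(306.5), np.float64(333.5), np.float64(181.0), np.float64(93.0)), (np.float64(307.5), np.float64(332.5), np.float64(241.2), np.float64(62.0))]
axis(+y end)  [ 0.044  0.985 -0.167] pitch deg -9.6 centre [ 0.5355 -0.3847  0.0855]
w10.png
[(np.float64(300.5), np.float64(338.5), np.float64(133.3), np.float64(118.0)), (np.float64(301.5), np.float64(337.5), np.float64(213.2), np.float64(157.0)), (np.float64(303.5), np.float64(334.5), np.float64(277.2), np.float64(79.0))]
axis(+y end)  [0.04  0.983 0.18 ] pitch deg 10.4 centre [ 0.5385 -0.3983  0.0837]
[[0.5075, -0.2991, 0.012], [0.5755, -0.3017, 0.012], [0.4999, -0.4745, 0.012], [0.5672, -0.4771, 0.012]]
```

Control checks out: flat reads 1.5°, and handle_c read -9.6°. The handle is tipped 10° but its line is about 10 mm off the edge, so the trial is not valid yet. I check whether it had already pitched in the grip.

```bash
python3 - <<'E'
import pitch as p
from h import *
p.s=.0676
for f in("w6","w7","w8","w9"):
    d=pickle.load(open(f"pics/{f}.png.pkl","rb")); 
    r=p.rings(d,y1=372); r=[q for q in r]; print(f,[tuple(np.round(q,1)) for q in r])
    p.rings_=p.rings; old=p.rings; p.rings=lambda d:r; p.pitch(d); p.rings=old
    print(np.array(d["extrinsics"])[:3,3].round(4))
E
python3 pitch.py w10.png | tail -1; python3 g.py .5385,-.398,.185,-2.3
```

```text
w6 [(np.float64(289.5), np.float64(348.5), np.float64(134.8), np.float64(272.0)), (np.float64(291.5), np.float64(347.5), np.float64(261.6), np.float64(297.0)), (np.float64(295.5), np.float64(343.5), np.float64(363.4), np.float64(169.0))]
[(np.float64(289.5), np.float64(348.5), np.float64(134.8), np.float64(272.0)), (np.float64(291.5), np.float64(347.5), np.float64(261.6), np.float64(297.0)), (np.float64(295.5), np.float64(343.5), np.float64(363.4), np.float64(169.0))]
axis(+y end)  [0.258 0.966 0.016] pitch deg 0.9 centre [ 0.4824 -0.0261  0.1381]
[0.5016 0.0485 0.2966]
w7 [(np.float64(289.5), np.float64(348.5), np.float64(134.7), np.float64(265.0)), (np.float64(291.5), np.float64(347.5), np.float64(261.1), np.float64(281.0)), (np.float64(295.5), np.float64(343.5), np.float64(363.3), np.float64(183.0))]
[(np.float64(289.5), np.float64(348.5), np.float64(134.7), np.float64(265.0)), (np.float64(291.5), np.float64(347.5), np.float64(261.1), np.float64(281.0)), (np.float64(295.5), np.float64(343.5), np.float64(363.3), np.float64(183.0))]
axis(+y end)  [0.037 0.999 0.013] pitch deg 0.7 ce
[... 774 characters left out ...]
), np.float64(286.0)), (np.float64(295.5), np.float64(342.5), np.float64(357.3), np.float64(144.0))]
[(np.float64(286.5), np.float64(352.5), np.float64(139.8), np.float64(324.0)), (np.float64(290.5), np.float64(347.5), np.float64(266.7), np.float64(286.0)), (np.float64(295.5), np.float64(342.5), np.float64(357.3), np.float64(144.0))]
axis(+y end)  [0.04  0.987 0.156] pitch deg 9.0 centre [ 0.5388 -0.3982  0.0831]
[ 0.5414 -0.3198  0.2354]
axis(+y end)  [0.04  0.984 0.173] pitch deg 10.0 centre [ 0.5385 -0.3978  0.0849]
-> (0.5385, -0.398, 0.185, -2.3): 1 rows of [-6.2, 1.9, 0.7] [-0.18, -0.14, 0.06]
t 13.4167 [ 0.5368 -0.3917  0.1857] open 0.0558 j [ 0.41  0.7   0.35  1.44 -0.26  1.05  0.77]
```

Run:
```python
from h import *
for i in range(4): s=status.observe(); snap("top"); print(s["tool_pos"].round(4))
d=pickle.load(open("pics/w10.png.pkl","rb")); print(plane(d,[(319.5,213.2)],.083).round(4), np.array(d["extrinsics"])[:3,3].round(4))
d2=dict(d);d2["extrinsics"]=d["T_tool_cam"]; print((plane(d2,[(319.5,213.2)],.1857-.083)*1000).round(1))
```

```text
[ 0.5368 -0.3917  0.1857]
[ 0.5368 -0.3918  0.1857]
[ 0.5369 -0.392   0.1858]
[ 0.5371 -0.3922  0.1861]
[[ 0.5386 -0.3985  0.083 ]] [ 0.5414 -0.3176  0.3396]
[[ -4.2   0.6 102.7]]
```

Request:
{"fn": "move_arm", "kwargs": {
  "motion": [
    [[0,0,0],[0,5,0],-0.2],
    [[0,0,0],[0,5,0],-0.2],
    [[-22,0.6,0],[0,0,0],-0.2],
    [[0,0,35],[0,0,0],-0.2],
    [[0,0,35],[0,0,0],-0.2],
    [[0,0,24],[0,0,0],-0.2],
    [[0,0,10.5],[0,0,0],-0.2],
    [[0,0,0],[0,0,0],-0.2]
  ]
}}

```text
t: 14.28
tool_pos: [0.5367, -0.3942, 0.0777]
eef_rot: [-2.168, -2.085, -0.189]
wrist_force: [-0.8, 0.8, 0.3]
opening: 0.056
finger_force: 0.0
```

Run:
```python
from h import *
for i in range(3):
    snap("top"); s=status.observe(); print(s["tool_pos"].round(4),s["wrist_force"].round(1),(R.from_rotvec(s["eef_rot"]).as_matrix()).round(3)[:,2])
```

```text
[ 0.5378 -0.3959  0.0801] [-0.3 -0.4  0.6] [ 0.005  0.175 -0.985]
[ 0.5385 -0.3971  0.0818] [-0.5 -0.2  0.4] [ 0.008  0.172 -0.985]
[ 0.5389 -0.3977  0.0828] [ 0.6  0.4 -0. ] [ 0.009  0.171 -0.985]
```

Request:
{"fn": "move_arm", "kwargs": {
  "motion": [
    [[0,0,3],[0,0,0],-0.2],
    [[0,0,0],[0,0,0],-0.2],
    [[0,0,0],[0,0,0],1],
    [[0,0,0],[0,0,0],1],
    [[0,0,0],[0,0,0],1],
    [[0,0,0],[0,0,0],1]
  ],
  "newtons": 35
}}

```text
t: 14.93
tool_pos: [0.5382, -0.3959, 0.0784]
eef_rot: [-2.173, -2.09, -0.19]
wrist_force: [1.0, -0.5, 0.3]
opening: 0.0337
finger_force: 0.0
```

Request:
{"fn": "move_arm", "kwargs": {
  "motion": [
    [[3.5,0,-19.7],[0,0,0],1],
    [[3.5,0,-19.7],[0,0,0],1],
    [[0,0,0],[0,-5,0],1],
    [[0,0,0],[0,-5,0],1],
    [[0,0,0],[0,0,0],1],
    [[0,0,0],[0,0,0],1],
    [[0,0,0],[0,0,0],1],
    [[0,0,0],[0,0,0],1]
  ]
}}

```text
t: 15.6
tool_pos: [0.5371, -0.3973, 0.1177]
eef_rot: [-2.266, -2.174, 0.001]
wrist_force: [-0.1, -0.5, -1.1]
opening: 0.0298
finger_force: 34.8
```

```bash
cat > held2.py <<'E'
# after settling: held bar pitch, brass in tool frame (dz = top rel. TCP along tool z, mm), stand end in tool frame
import pitch as p, sys
from h import *
p.s=.0676; dz=float(sys.argv[2])/1000
for i in range(2): snap("top")
zs=status.observe(); d=snap("wrist",sys.argv[1]); r=p.rings(d,y1=372); p.rings=lambda d:r; p.pitch(d)
d2=dict(d); d2["extrinsics"]=d["T_tool_cam"]; z=zs["tool_pos"][2]; print("TCP",zs["tool_pos"].round(4),"F",zs["wrist_force"].round(1),"grip",zs["finger_force"])
q=[q for q in r if 200<q[2]<300 ][0]; print("brass tool",(plane(d2,[((q[0]+q[1])/2,q[2])],dz)*1000).round(1))
T=np.array(d["extrinsics"])@np.linalg.inv(np.array(d["T_tool_cam"]))
c=d["color"].astype(int); s=c[...,1]-c[...,2]
es=[]
for x in range(296,346,6):
    v=np.convolve(s[50:150,x],np.ones(3)/3,"same"); k=np.where((v[2:-1]<20))[0]
    if len(k): es.append((x,50+k[0]+2-.5))
W=plane(d,es,.012); tl=(np.linalg.inv(T)@np.c_[W,np.ones(len(W))].T)[:3].T*1000; print("stand end tool x",np.median(tl[:,0]).round(1),"row",np.median([e[1] for e in es]),"world y",np.median(W[:,1]).round(4))
for y in (115,140):
    g=np.where(s[y,230:420]<20)[0]+230; W=plane(d,[(g.min()-.5,y),(g.max()+.5,y)],.012); tl=(np.linalg.inv(T)@np.c_[W,np.ones(2)].T)[:3].T*1000; print("sides tool y",tl[:,1].round(1),"mid",tl[:,1].mean().round(1))
E
python3 held2.py w11.png -3
```

```text
[(np.float64(286.5), np.float64(347.5), np.float64(140.1), np.float64(277.0)), (np.float64(290.5), np.float64(348.5), np.float64(271.2), np.float64(310.0))]
TCP [ 0.5372 -0.3973  0.1177] F [-0.5 -0.5 -0.5] grip 34.83555234968662
brass tool [[-2.1  0.7 -3. ]]
stand end tool x 97.4 row 83.5 world y -0.3
sides tool y [-34.4  34.5] mid 0.1
sides tool y [-34.3  34.5] mid 0.1
```

Run:
```python
import pitch as p
from h import *
for f in("w7","w9","w11"):
    d=pickle.load(open(f"pics/{f}.png.pkl","rb")); r=p.rings(d,y1=372); 
    b=cv2.cvtColor(d["color"],cv2.COLOR_BGR2HSV)
    ip=[];X=[]
    for q,x in zip(r[:2],(.0676,0)): ip+=[(q[0],q[2]),(q[1],q[2])]; X+=[(x,-.0145,0),(x,.0145,0)]
    ok,rv,tv=cv2.solvePnP(np.array(X),np.array(ip,float),K(d),np.array(d["distortion"],float),flags=cv2.SOLVEPNP_IPPE)
    T=np.array(d["T_tool_cam"]); Rt=T[:3,:3]@cv2.Rodrigues(rv)[0]; c=T[:3,:3]@tv.ravel()+T[:3,3]
    print(f,"axis tool",Rt[:,0].round(3),"ctr tool mm",(c*1000).round(1))
d=pickle.load(open("pics/w11.png.pkl","rb")); c=d["color"].astype(int)
for y in range(335,373,2):
    row=c[y,290:350]; print(y,row.max(1).max(),(row[:,2]-row[:,0]).max(),end=" | ")
```

```text
w7 axis tool [ 0.997 -0.005 -0.077] ctr tool mm [-1.4  0.6  7.2]
w9 axis tool [ 0.98   0.003 -0.197] ctr tool mm [-1.6  0.4  1.1]
w11 axis tool [ 0.998 -0.018 -0.052] ctr tool mm [-3.6  0.6 -0.1]
335 117 5 | 337 209 4 | 339 208 5 | 341 206 3 | 343 207 4 | 345 206 7 | 347 208 4 | 349 213 3 | 351 212 5 | 353 209 4 | 355 210 4 | 357 212 5 | 359 212 5 | 361 212 5 | 363 214 4 | 365 213 4 | 367 213 5 | 369 206 5 | 371 208 39 |
```

Request:
{"fn": "move_arm", "kwargs": {
  "motion": [
    [[9.5,-0.6,0],[0,0,0],1],
    [[0,0,15],[0,0,0],1],
    [[0,0,12],[0,0,0],1],
    [[0,0,3],[0,0,0],1],
    [[0,0,0],[0,0,0],1],
    [[0,0,0],[0,0,0],1],
    [[0,0,0],[0,0,0],1],
    [[0,0,0],[0,0,0],1]
  ]
}}

```text
t: 16.42
tool_pos: [0.5382, -0.3867, 0.0888]
eef_rot: [2.264, 2.176, 0.0]
wrist_force: [0.0, -0.4, -1.6]
opening: 0.0298
finger_force: 34.8
```

```bash
python3 held2.py w12.png -4
```

```text
[(np.float64(285.5), np.float64(348.5), np.float64(140.1), np.float64(269.0)), (np.float64(290.5), np.float64(348.5), np.float64(271.1), np.float64(305.0))]
TCP [ 0.5381 -0.3865  0.0887] F [-0.4 -0.7 -1.5] grip 34.83563717454672
brass tool [[-1.5  0.7 -4. ]]
stand end tool x 86.7 row 96.5 world y -0.3
sides tool y [-34.5  33.4] mid -0.5
sides tool y [-34.5  33.5] mid -0.5
```

Request:
{"fn": "move_arm", "kwargs": {
  "motion": [
    [[-1,-1,3],[0,0,0],1],
    [[0,0,2.5],[0,0,0],1],
    [[0,0,0],[0,0,0],1],
    [[0,0,0],[0,0,0],1],
    [[0,0,0],[0,0,0],1]
  ]
}}

```text
t: 16.98
tool_pos: [0.5368, -0.3876, 0.0839]
eef_rot: [2.264, 2.176, 0.0]
wrist_force: [-1.1, 0.8, 5.8]
opening: 0.03
finger_force: 34.9
```

Request:
{"fn": "move_arm", "kwargs": {
  "motion": [
    [[0,0,1.5],[0,0,0],1],
    [[0,0,0],[0,0,0],1],
    [[0,0,0],[0,0,0],1]
  ]
}}

```text
t: 17.23
tool_pos: [0.5368, -0.3876, 0.0838]
eef_rot: [2.264, 2.176, 0.001]
wrist_force: [-2.8, 2.6, 11.0]
opening: 0.0298
finger_force: 34.9
```

Request:
{"fn": "move_arm", "kwargs": {
  "motion": [
    [[0,0,-1.5],[0,0,0],1],
    [[0,0,0],[0,0,0],1],
    [[0,0,0],[0,0,0],0.25],
    [[0,0,0],[0,0,0],0.15],
    [[0,0,0],[0,0,0],0.0],
    [[0,0,0],[0,0,0],-0.2],
    [[0,0,0],[0,0,0],-0.2]
  ]
}}

```text
t: 17.82
tool_pos: [0.5368, -0.387, 0.0821]
eef_rot: [-2.264, -2.177, 0.0]
wrist_force: [0.0, -0.6, -0.1]
opening: 0.0538
finger_force: 0.0
```

Request:
{"fn": "move_arm", "kwargs": {
  "motion": [
    [[0,0,-15],[0,0,0],-0.2],
    [[0,0,-30],[0,0,0],-0.2],
    [[0,0,-40],[0,0,0],-0.2],
    [[0,0,-15],[0,0,0],-0.2],
    [[0,0,0],[0,0,0],-0.2],
    [[0,0,0],[0,0,0],-0.2],
    [[0,0,0],[0,0,0],-0.2],
    [[0,0,0],[0,0,0],-0.2]
  ]
}}

```text
t: 18.48
tool_pos: [0.536, -0.3862, 0.1805]
eef_rot: [-2.262, -2.175, 0.001]
wrist_force: [0.8, -0.0, -0.8]
opening: 0.0558
finger_force: 0.0
```

```bash
python3 - <<'E'
from h import *
snap("wrist","w13.png"); print(status.observe()["tool_pos"])
E
python3 pitch.py w13.png;  python3 g.py .5,-.3,.2,-2.3
```

```text
[ 0.53609505 -0.3862967   0.18053374]
w13.png
[(np.float64(299.5), np.float64(339.5), np.float64(140.8), np.float64(152.0)), (np.float64(302.5), np.float64(339.5), np.float64(222.2), np.float64(161.0)), (np.float64(306.5), np.float64(338.5), np.float64(287.1), np.float64(80.0))]
axis(+y end)  [0.018 0.983 0.183] pitch deg 10.6 centre [ 0.5372 -0.3951  0.0867]
-> (0.5, -0.3, 0.2, -2.3): 3 rows of [28.3, -13.2, -6.4] [-0.06, -0.04, 0.02]
t 18.5333 [ 0.5361 -0.3863  0.1805] open 0.0558 j [ 0.39  0.7   0.37  1.46 -0.27  1.03  0.78]
```

Level-held and set down within about 2 mm of the edge centre, it still tips 10° to -y, so this one is the faulty one; the other handle's trial will confirm it. I grip it and take it to the free tray slot.

Request:
{"fn": "move_arm", "kwargs": {
  "motion": [
    [[-7,1,20],[0,0,0],-0.2],
    [[0,0,35],[0,0,0],-0.2],
    [[0,0,30],[0,0,0],-0.2],
    [[0,0,15],[0,0,0],-0.2],
    [[0,0,1],[0,0,0],-0.2],
    [[0,0,0],[0,0,0],-0.2],
    [[0,0,0],[0,0,0],-0.2],
    [[0,0,0],[0,0,0],-0.2]
  ]
}}

```text
t: 19.2
tool_pos: [0.5384, -0.3951, 0.0832]
eef_rot: [2.262, 2.175, 0.0]
wrist_force: [-0.2, 0.1, 0.6]
opening: 0.0558
finger_force: 0.0
```

Request:
{"fn": "move_arm", "kwargs": {
  "motion": [
    [[0,0,0],[0,0,0],1],
    [[0,0,0],[0,0,0],1],
    [[0,0,0],[0,0,0],1],
    [[0,0,0],[0,0,0],1],
    [[0,0,0],[0,0,0],1],
    [[0,0,-25],[0,0,0],1],
    [[0,0,-35],[0,0,0],1],
    [[0,0,-25],[0,0,0],1]
  ],
  "newtons": 25
}}

```text
t: 19.87
tool_pos: [0.5376, -0.3943, 0.1681]
eef_rot: [2.265, 2.177, -0.0]
wrist_force: [-0.3, -0.8, -0.4]
opening: 0.0297
finger_force: 25.0
```

Request:
{"fn": "move_arm", "kwargs": {
  "motion": [
    [[0,0,0],[0,0,0],1],
    [[0,0,0],[0,0,0],1],
    [[0,0,0],[0,0,0],1]
  ]
}}

```text
t: 20.12
tool_pos: [0.5368, -0.3933, 0.1653]
eef_rot: [-2.263, -2.176, 0.0]
wrist_force: [0.2, -0.0, -2.3]
opening: 0.0296
finger_force: 25.0
```

```bash
python3 g.py .465,.385,.165,-10.4
```

```text
-> (0.465, 0.385, 0.165, -10.4): 20 rows of [38.3, -7.7, 0.1] [-0.01, -0.01, 0.41]
t 20.1167 [ 0.5368 -0.3933  0.1653] open 0.0296 j [ 0.4   0.73  0.36  1.46 -0.28  1.01  0.79]
```

Request:
{"fn": "move_arm", "kwargs": {
  "motion": [
    [[38.3,-7.7,0],[0,0,0.4],1],
    [[38.3,-7.7,0],[0,0,0.4],1],
    [[38.3,-7.7,0],[0,0,0.4],1],
    [[38.3,-7.7,0],[0,0,0.4],1],
    [[38.3,-7.7,0],[0,0,0.4],1],
    [[38.3,-7.7,0],[0,0,0.4],1],
    [[38.3,-7.7,0],[0,0,0.4],1],
    [[38.3,-7.7,0],[0,0,0.4],1]
  ]
}}

```text
t: 20.78
tool_pos: [0.4936, -0.0823, 0.1649]
eef_rot: [-2.323, -2.111, 0.004]
wrist_force: [1.2, 0.8, -1.2]
opening: 0.0298
finger_force: 25.0
```

Request:
{"fn": "move_arm", "kwargs": {
  "motion": [
    [[38.3,-7.7,0],[0,0,0.4],1],
    [[38.3,-7.7,0],[0,0,0.4],1],
    [[38.3,-7.7,0],[0,0,0.4],1],
    [[38.3,-7.7,0],[0,0,0.4],1],
    [[38.3,-7.7,0],[0,0,0.4],1],
    [[38.3,-7.7,0],[0,0,0.4],1],
    [[38.3,-7.7,0],[0,0,0.4],1],
    [[38.3,-7.7,0],[0,0,0.4],1]
  ]
}}

```text
t: 21.45
tool_pos: [0.4691, 0.2286, 0.1649]
eef_rot: [-2.382, -2.047, 0.006]
wrist_force: [1.8, -0.9, -1.2]
opening: 0.0299
finger_force: 25.0
```

Request:
{"fn": "move_arm", "kwargs": {
  "motion": [
    [[38.3,-7.7,0],[0,0,0.4],1],
    [[38.3,-7.7,0],[0,0,0.4],1],
    [[38.3,-7.7,0],[0,0,0.4],1],
    [[38.3,-7.7,0],[0,0,0.4],1],
    [[0,0,0],[0,0,0],1],
    [[0,0,0],[0,0,0],1],
    [[0,0,0],[0,0,0],1],
    [[0,0,0],[0,0,0],1]
  ]
}}

```text
t: 22.12
tool_pos: [0.4652, 0.3808, 0.1655]
eef_rot: [2.413, 2.01, -0.005]
wrist_force: [1.3, -1.1, -0.8]
opening: 0.0297
finger_force: 25.0
```

```bash
python3 - <<'E'
from h import *
d=snap("wrist","w14.png"); d2=dict(d); d2["extrinsics"]=d["T_tool_cam"]
z=status.observe()["tool_pos"][2]; c=d["color"].astype(int); s=c[...,1]-c[...,2]; bright=c.max(2)
for y in (110,150,190):
    g=np.where(s[y,100:560]<15)[0]+100; dk=np.where(bright[y,100:560]<75)[0]+100
    print(y,"tray px",g.min(),g.max(),"dark",[(k[0],k[-1]) for k in np.split(dk,np.where(np.diff(dk)>3)[0]+1) if len(k)>5], "tool mm at .018",(plane(d2,[(g.min(),y),(g.max(),y)],z-.018)*1000)[:,:2].round(1).tolist())
E
python3 g.py .465,.385,.165,-10.4
```

```text
110 tray px 258 452 dark [(np.int64(291), np.int64(347))] tool mm at .018 [[78.7, -54.8], [78.8, 119.2]]
150 tray px 260 447 dark [(np.int64(287), np.int64(351)), (np.int64(375), np.int64(380)), (np.int64(401), np.int64(409))] tool mm at .018 [[43.1, -54.8], [43.3, 118.7]]
190 tray px 262 442 dark [(np.int64(289), np.int64(350)), (np.int64(372), np.int64(377)), (np.int64(399), np.int64(405))] tool mm at .018 [[5.0, -54.8], [5.2, 118.1]]
-> (0.465, 0.385, 0.165, -10.4): 1 rows of [4.0, -1.3, 1.0] [-0.03, 0.13, -0.03]
t 22.1667 [0.4655 0.3808 0.166 ] open 0.03 j [-0.99  0.64  0.45  1.66 -0.33  0.92 -0.6 ]
```

Request:
{"fn": "move_arm", "kwargs": {
  "motion": [
    [[3,2,0],[0,0,0],1],
    [[0,0,35],[0,0,0],1],
    [[0,0,35],[0,0,0],1],
    [[0,0,30],[0,0,0],1],
    [[0,0,15],[0,0,0],1],
    [[0,0,8],[0,0,0],1],
    [[0,0,0],[0,0,0],1],
    [[0,0,0],[0,0,0],1]
  ],
  "newtons": 8
}}

```text
t: 22.83
tool_pos: [0.4687, 0.3856, 0.0443]
eef_rot: [2.412, 2.013, 0.002]
wrist_force: [0.2, 0.5, -0.2]
opening: 0.0301
finger_force: 8.0
```

Request:
{"fn": "move_arm", "kwargs": {
  "motion": [
    [[0,0,4],[0,0,0],1],
    [[0,0,3],[0,0,0],1],
    [[0,0,0],[0,0,0],1],
    [[0,0,0],[0,0,0],1]
  ]
}}

```text
t: 23.17
tool_pos: [0.4683, 0.3862, 0.0374]
eef_rot: [2.411, 2.014, 0.003]
wrist_force: [1.0, -0.4, 0.8]
opening: 0.0301
finger_force: 8.0
```

Request:
{"fn": "move_arm", "kwargs": {
  "motion": [
    [[0,0,3],[0,0,0],1],
    [[0,0,3],[0,0,0],1],
    [[0,0,0],[0,0,0],1],
    [[0,0,0],[0,0,0],1]
  ]
}}

```text
t: 23.5
tool_pos: [0.4674, 0.3856, 0.0302]
eef_rot: [-2.411, -2.014, 0.002]
wrist_force: [0.2, 0.1, 0.1]
opening: 0.0303
finger_force: 8.0
```

Request:
{"fn": "move_arm", "kwargs": {
  "motion": [
    [[0,0,0],[0,0,0],0.2],
    [[0,0,0],[0,0,0],0.0],
    [[0,0,0],[0,0,0],0.0],
    [[0,0,0],[0,0,0],0.0],
    [[0,0,-20],[0,0,0],0.0],
    [[0,0,-40],[0,0,0],0.0],
    [[0,0,-40],[0,0,0],-0.2],
    [[0,0,-40],[0,0,0],-0.2]
  ]
}}

```text
t: 24.17
tool_pos: [0.4673, 0.3853, 0.1719]
eef_rot: [2.411, 2.014, -0.002]
wrist_force: [-0.5, 1.1, -0.5]
opening: 0.0546
finger_force: 0.0
```

Request:
{"fn": "move_arm", "kwargs": {
  "motion": [
    [[0,0,0],[0,0,0],-0.2],
    [[0,0,0],[0,0,0],-0.2],
    [[0,0,0],[0,0,0],-0.2]
  ]
}}

```text
t: 24.42
tool_pos: [0.467, 0.3855, 0.1701]
eef_rot: [-2.41, -2.014, 0.002]
wrist_force: [-0.3, 0.9, -0.3]
opening: 0.0557
finger_force: 0.0
```

```bash
python3 - <<'E'
import pitch as p
from h import *
p.s=.0676
d=snap("wrist","w15.png"); c=d["color"].astype(int)
# bars dark runs per row, z of top should be .032
for y in range(100,290,20):
    dk=np.where((c[y].max(1)<70))[0]; dk=dk[(dk>200)&(dk<450)]
    runs=[(int(k[0]),int(k[-1])) for k in np.split(dk,np.where(np.diff(dk)>2)[0]+1) if len(k)>12]
    print(y,runs,[plane(d,[((a+b)/2,y)],.032)[0,:2].round(3).tolist() for a,b in runs])
E
python3 g.py .647,-.049,.2,15.2
```

```text
100 [] []
120 [] []
140 [] []
160 [] []
180 [] []
200 [(311, 330), (372, 403)] [[0.468, 0.383], [0.53, 0.372]]
220 [(305, 335), (369, 389)] [[0.464, 0.364], [0.519, 0.354]]
240 [(306, 334)] [[0.46, 0.343]]
260 [(306, 334), (367, 380)] [[0.457, 0.323], [0.509, 0.313]]
280 [(251, 265), (374, 388), (429, 449)] [[0.391, 0.312], [0.513, 0.29], [0.571, 0.28]]
-> (0.647, -0.049, 0.2, 15.2): 12 rows of [-36.9, 14.3, -2.5] [-0.01, 0.01, -2.12]
t 24.4667 [0.4665 0.3853 0.1692] open 0.0561 j [-1.    0.65  0.45  1.65 -0.34  0.93 -0.6 ]
```

Request:
{"fn": "move_arm", "kwargs": {
  "motion": [
    [[0,0,-30],[0,0,0],-0.2],
    [[-36.9,14.3,0],[0,0,-2.12],-0.2],
    [[-36.9,14.3,0],[0,0,-2.12],-0.2],
    [[-36.9,14.3,0],[0,0,-2.12],-0.2],
    [[-36.9,14.3,0],[0,0,-2.12],-0.2],
    [[-36.9,14.3,0],[0,0,-2.12],-0.2],
    [[-36.9,14.3,0],[0,0,-2.12],-0.2],
    [[-36.9,14.3,0],[0,0,-2.12],-0.2]
  ]
}}

```text
t: 25.13
tool_pos: [0.5487, 0.1201, 0.1986]
eef_rot: [-2.126, -2.309, 0.006]
wrist_force: [0.5, 1.0, 0.8]
opening: 0.0558
finger_force: 0.0
```

Request:
{"fn": "move_arm", "kwargs": {
  "motion": [
    [[-36.9,14.3,0],[0,0,-2.12],-0.2],
    [[-36.9,14.3,0],[0,0,-2.12],-0.2],
    [[-36.9,14.3,0],[0,0,-2.12],-0.2],
    [[-36.9,14.3,0],[0,0,-2.12],-0.2],
    [[-36.9,14.3,0],[0,0,-2.12],-0.2],
    [[0,0,20],[0,0,0],-0.2],
    [[0,0,20],[0,0,0],-0.2],
    [[0,0,0],[0,0,0],-0.2]
  ]
}}

```text
t: 25.8
tool_pos: [0.6448, -0.0494, 0.154]
eef_rot: [-1.904, -2.485, 0.011]
wrist_force: [-0.7, 0.6, -0.4]
opening: 0.0562
finger_force: 0.0
```

Request:
{"fn": "move_arm", "kwargs": {
  "motion": [
    [[0,0,0],[0,0,0],-0.2],
    [[0,0,0],[0,0,0],-0.2],
    [[0,0,0],[0,0,0],-0.2],
    [[0,0,0],[0,0,0],-0.2]
  ]
}}

```text
t: 26.13
tool_pos: [0.6493, -0.0486, 0.1618]
eef_rot: [1.906, 2.495, 0.002]
wrist_force: [-0.3, -1.0, 1.0]
opening: 0.0558
finger_force: 0.0
```

```bash
python3 - <<'E'
import pitch as p
from h import *
p.s=.0676
d=snap("wrist","w16.png"); r=p.rings(d,y0=60,y1=300); p.rings=lambda d:r; p.pitch(d)
d2=dict(d); d2["extrinsics"]=d["T_tool_cam"]; z=status.observe()["tool_pos"][2]
print("tool mm",(plane(d2,[((q[0]+q[1])/2,q[2]) for q in r],z-.024)*1000).round(1).tolist(), z)
E
python3 g.py .647,-.049,.16,15.2
```

```text
[(np.float64(301.5), np.float64(334.5), np.float64(122.5), np.float64(93.0)), (np.float64(300.5), np.float64(334.5), np.float64(197.5), np.float64(144.0)), (np.float64(303.5), np.float64(332.5), np.float64(263.2), np.float64(74.0))]
axis(+y end)  [-0.263  0.964  0.03 ] pitch deg 1.7 centre [ 0.6484 -0.0483  0.0267]
tool mm [[68.0, -0.8, 137.7], [0.1, -1.3, 137.7], [-67.2, -0.8, 137.7]] 0.16172145686282302
-> (0.647, -0.049, 0.16, 15.2): 1 rows of [0.3, -2.2, 1.7] [0.1, 0.03, 0.04]
t 26.1833 [ 0.6492 -0.0487  0.1617] open 0.0558 j [-0.14  0.7   0.32  1.51 -0.25  0.96  0.52]
```

Request:
{"fn": "move_arm", "kwargs": {
  "motion": [
    [[0,-1.3,35],[0,0,0],-0.2],
    [[0,0,40],[0,0,0],-0.2],
    [[0,0,35],[0,0,0],-0.2],
    [[0,0,20],[0,0,0],-0.2],
    [[0,0,8],[0,0,0],-0.2],
    [[0,0,2],[0,0,0],-0.2],
    [[0,0,0],[0,0,0],-0.2],
    [[0,0,0],[0,0,0],-0.2]
  ]
}}

```text
t: 26.85
tool_pos: [0.649, -0.0498, 0.0227]
eef_rot: [1.906, 2.493, 0.003]
wrist_force: [0.4, -0.0, -0.7]
opening: 0.0558
finger_force: 0.0
```

Request:
{"fn": "move_arm", "kwargs": {
  "motion": [
    [[0,0,0],[0,0,0],-0.2],
    [[0,0,0],[0,0,0],1],
    [[0,0,0],[0,0,0],1],
    [[0,0,0],[0,0,0],1],
    [[0,0,0],[0,0,0],1],
    [[0,0,0],[0,0,0],1],
    [[0,0,0],[0,0,0],1]
  ],
  "newtons": 35
}}

```text
t: 27.43
tool_pos: [0.6476, -0.0494, 0.0208]
eef_rot: [1.908, 2.495, 0.0]
wrist_force: [-1.0, -0.4, 0.5]
opening: 0.0297
finger_force: 35.0
```

Request:
{"fn": "move_arm", "kwargs": {
  "motion": [
    [[0,0,-20],[0,0,0],1],
    [[0,0,-35],[0,0,0],1],
    [[0,0,-40],[0,0,0],1],
    [[0,0,-15],[0,0,0],1],
    [[0,0,0],[0,0,0],1],
    [[0,0,0],[0,0,0],1],
    [[0,0,0],[0,0,0],1]
  ]
}}

```text
t: 28.02
tool_pos: [0.6456, -0.049, 0.1283]
eef_rot: [-1.906, -2.492, 0.004]
wrist_force: [-0.3, 0.3, -2.8]
opening: 0.0296
finger_force: 35.0
```

```bash
python3 g.py .537,-.3885,.13,-2.3
```

```text
-> (0.537, -0.3885, 0.13, -2.3): 9 rows of [-36.0, -16.9, -0.2] [-0.03, -0.01, 1.94]
t 28.0167 [ 0.6456 -0.049   0.1283] open 0.0296 j [-0.13  0.74  0.31  1.55 -0.26  0.9   0.53]
```

Request:
{"fn": "move_arm", "kwargs": {
  "motion": [
    [[-36,-16.9,0],[0,0,1.94],1],
    [[-36,-16.9,0],[0,0,1.94],1],
    [[-36,-16.9,0],[0,0,1.94],1],
    [[-36,-16.9,0],[0,0,1.94],1],
    [[-36,-16.9,0],[0,0,1.94],1],
    [[-36,-16.9,0],[0,0,1.94],1],
    [[-36,-16.9,0],[0,0,1.94],1],
    [[-36,-16.9,0],[0,0,1.94],1]
  ]
}}

```text
t: 28.68
tool_pos: [0.554, -0.3538, 0.1275]
eef_rot: [-2.226, -2.21, 0.002]
wrist_force: [1.8, 0.8, -1.8]
opening: 0.0294
finger_force: 35.0
```

Request:
{"fn": "move_arm", "kwargs": {
  "motion": [
    [[-36,-16.9,0],[0,0,1.94],1],
    [[0,0,0],[0,0,0],1],
    [[0,0,0],[0,0,0],1],
    [[0,0,0],[0,0,0],1],
    [[0,0,0],[0,0,0],1]
  ]
}}

```text
t: 29.1
tool_pos: [0.5397, -0.3862, 0.1287]
eef_rot: [-2.259, -2.178, -0.002]
wrist_force: [0.1, 0.8, -1.9]
opening: 0.0298
finger_force: 35.0
```

```bash
python3 held2.py w17.png -3;python3 g.py .537,-.3885,.13,-2.3
```

```text
[(np.float64(287.5), np.float64(351.5), np.float64(130.4), np.float64(268.0)), (np.float64(289.5), np.float64(348.5), np.float64(265.9), np.float64(307.0))]
TCP [ 0.5401 -0.3866  0.1296] F [-0.1 -0.8 -1.7] grip 34.999980479478836
brass tool [[ 0.9  0.4 -3. ]]
stand end tool x 86.4 row 99.5 world y -0.2999
sides tool y [-36.8  32.1] mid -2.4
sides tool y [-36.8  31.9] mid -2.4
-> (0.537, -0.3885, 0.13, -2.3): 1 rows of [-1.6, -2.9, -0.0] [-0.02, -0.08, 0.22]
t 29.25 [ 0.54  -0.387  0.13 ] open 0.0298 j [ 0.39  0.76  0.36  1.5  -0.31  0.94  0.81]
```

Request:
{"fn": "move_arm", "kwargs": {
  "motion": [
    [[-3.2,-2.8,0],[0,0,0],1],
    [[0,0,20],[0,0,0],1],
    [[0,0,15],[0,0,0],1],
    [[0,0,5],[0,0,0],1],
    [[0,0,0],[0,0,0],1],
    [[0,0,0],[0,0,0],1],
    [[0,0,0],[0,0,0],1],
    [[0,0,0],[0,0,0],1]
  ]
}}

```text
t: 29.92
tool_pos: [0.5366, -0.3928, 0.0918]
eef_rot: [2.263, 2.176, 0.0]
wrist_force: [1.8, 0.5, -2.2]
opening: 0.0299
finger_force: 35.0
```

```bash
python3 held2.py w18.png -3;python3 g.py .537,-.3885,.083,-2.3
```

```text
[(np.float64(287.5), np.float64(351.5), np.float64(130.4), np.float64(266.0)), (np.float64(289.5), np.float64(348.5), np.float64(265.9), np.float64(307.0))]
TCP [ 0.5364 -0.3926  0.0915] F [ 0.1 -0.6 -1.5] grip 34.99992951750755
brass tool [[ 0.9  0.4 -3. ]]
stand end tool x 93.2 row 86.5 world y -0.2995
sides tool y [-33.6  35.2] mid 0.8
sides tool y [-33.6  35.3] mid 0.9
-> (0.537, -0.3885, 0.083, -2.3): 1 rows of [4.0, 0.5, 8.4] [0.06, 0.05, 0.03]
t 30.0667 [ 0.5363 -0.3925  0.0914] open 0.0298 j [ 0.41  0.81  0.34  1.53 -0.32  0.86  0.83]
```

Request:
{"fn": "move_arm", "kwargs": {
  "motion": [
    [[2.7,0.4,3],[0,0,0],1],
    [[0,0,0],[0,0,0],1],
    [[0,0,0],[0,0,0],1],
    [[0,0,0],[0,0,0],1],
    [[0,0,0],[0,0,0],1]
  ]
}}

```text
t: 30.48
tool_pos: [0.5365, -0.3896, 0.0876]
eef_rot: [2.265, 2.177, -0.0]
wrist_force: [1.1, 0.0, -1.4]
opening: 0.0295
finger_force: 35.0
```

```bash
python3 held2.py w19.png -3;python3 g.py .537,-.3885,.083,-2.3
```

```text
[(np.float64(287.5), np.float64(351.5), np.float64(130.4), np.float64(262.0)), (np.float64(289.5), np.float64(348.5), np.float64(265.9), np.float64(308.0))]
TCP [ 0.5365 -0.3897  0.0876] F [ 0.  -0.2 -1.5] grip 35.00000327825546
brass tool [[ 0.9  0.4 -3. ]]
stand end tool x 90.4 row 90.5 world y -0.2995
sides tool y [-33.   35.3] mid 1.2
sides tool y [-33.   35.4] mid 1.2
-> (0.537, -0.3885, 0.083, -2.3): 1 rows of [1.2, 0.5, 4.6] [0.0, 0.01, 0.02]
t 30.6333 [ 0.5365 -0.3897  0.0876] open 0.0299 j [ 0.41  0.81  0.34  1.54 -0.33  0.85  0.83]
```

Request:
{"fn": "move_arm", "kwargs": {
  "motion": [
    [[0,0.8,3],[0,0,0],1],
    [[0,0,0],[0,0,0],1],
    [[0,0,0],[0,0,0],1],
    [[0,0,0],[0,0,0],1]
  ]
}}

```text
t: 30.97
tool_pos: [0.5372, -0.3895, 0.0845]
eef_rot: [-2.265, -2.177, 0.0]
wrist_force: [-0.3, -0.3, -1.6]
opening: 0.0299
finger_force: 35.0
```

Request:
{"fn": "move_arm", "kwargs": {
  "motion": [
    [[0,0,1],[0,0,0],1],
    [[0,0,0],[0,0,0],1],
    [[0,0,0],[0,0,0],1]
  ]
}}

```text
t: 31.22
tool_pos: [0.5373, -0.3895, 0.0835]
eef_rot: [-2.265, -2.177, 0.0]
wrist_force: [-0.8, 0.1, -1.5]
opening: 0.0293
finger_force: 35.0
```

Request:
{"fn": "move_arm", "kwargs": {
  "motion": [
    [[0,0,1],[0,0,0],1],
    [[0,0,0],[0,0,0],1],
    [[0,0,0],[0,0,0],1]
  ]
}}

```text
t: 31.47
tool_pos: [0.5372, -0.3895, 0.0825]
eef_rot: [-2.265, -2.177, 0.0]
wrist_force: [0.6, 0.5, -2.1]
opening: 0.0298
finger_force: 35.0
```

Request:
{"fn": "move_arm", "kwargs": {
  "motion": [
    [[0,0,0.7],[0,0,0],1],
    [[0,0,0],[0,0,0],1],
    [[0,0,0],[0,0,0],1]
  ]
}}

```text
t: 31.72
tool_pos: [0.5372, -0.3895, 0.0818]
eef_rot: [-2.265, -2.177, 0.0]
wrist_force: [-0.1, -0.2, -1.3]
opening: 0.0296
finger_force: 35.0
```

Request:
{"fn": "move_arm", "kwargs": {
  "motion": [
    [[0,0,0.8],[0,0,0],1],
    [[0,0,0],[0,0,0],1],
    [[0,0,0],[0,0,0],1]
  ]
}}

```text
t: 31.97
tool_pos: [0.5372, -0.3895, 0.081]
eef_rot: [-2.265, -2.177, 0.0]
wrist_force: [0.1, -1.1, -2.1]
opening: 0.0296
finger_force: 35.0
```

Request:
{"fn": "move_arm", "kwargs": {
  "motion": [
    [[0,0,0.6],[0,0,0],1],
    [[0,0,0],[0,0,0],1],
    [[0,0,0],[0,0,0],1]
  ]
}}

```text
t: 32.22
tool_pos: [0.5373, -0.3896, 0.0809]
eef_rot: [2.265, 2.177, 0.0]
wrist_force: [-0.0, 0.2, 0.6]
opening: 0.0293
finger_force: 35.0
```

Request:
{"fn": "move_arm", "kwargs": {
  "motion": [
    [[0,0,0],[0,0,0],1],
    [[0,0,0],[0,0,0],1],
    [[0,0,0],[0,0,0],0.3],
    [[0,0,0],[0,0,0],0.2],
    [[0,0,0],[0,0,0],0.0],
    [[0,0,0],[0,0,0],-0.2],
    [[0,0,0],[0,0,0],-0.3],
    [[0,0,0],[0,0,0],-0.3]
  ],
  "newtons": 5
}}

```text
t: 32.88
tool_pos: [0.5373, -0.3896, 0.0804]
eef_rot: [2.265, 2.177, -0.0]
wrist_force: [-0.4, -0.6, 0.1]
opening: 0.058
finger_force: 0.0
```

Request:
{"fn": "move_arm", "kwargs": {
  "motion": [
    [[0,0,-15],[0,0,0],-0.3],
    [[0,0,-30],[0,0,0],-0.3],
    [[0,0,-40],[0,0,0],-0.3],
    [[0,0,-15],[0,0,0],-0.3],
    [[0,0,0],[0,0,0],-0.3],
    [[0,0,0],[0,0,0],-0.3],
    [[0,0,0],[0,0,0],-0.3],
    [[0,0,0],[0,0,0],-0.3]
  ]
}}

```text
t: 33.55
tool_pos: [0.5365, -0.3886, 0.1785]
eef_rot: [-2.262, -2.174, 0.001]
wrist_force: [-0.9, -0.5, -0.1]
opening: 0.0601
finger_force: 0.0
```

```bash
python3 - <<'E'
from h import *
snap("wrist","w20.png"); print(status.observe()["tool_pos"])
d=pickle.load(open("pics/w20.png.pkl","rb")); c=d["color"].astype(int); s=c[...,1]-c[...,2]
for x in (300,330): print([y for y in range(50,260) if s[y,x]<20][:1])
print(plane(d,[(320,[y for y in range(50,260) if s[y,320]<20][0]-.5)],.012))
E
python3 pitch.py w20.png
```

```text
[ 0.53651838 -0.3886829   0.17846295]
[99]
[99]
[[ 0.54037491 -0.29893731  0.012     ]]
w20.png
[(np.float64(301.5), np.float64(340.5), np.float64(125.5), np.float64(117.0)), (np.float64(302.5), np.float64(339.5), np.float64(211.8), np.float64(141.0)), (np.float64(304.5), np.float64(337.5), np.float64(287.0), np.float64(94.0))]
axis(+y end)  [ 0.037  0.999 -0.003] pitch deg -0.2 centre [ 0.538  -0.3884  0.0858]
```

The second handle stays level (-0.2°) with its line at y=-0.3884, against the stand centre at about -0.3885. I retreat and verify the tray and the bystanders numerically.

Request:
{"fn": "move_arm", "kwargs": {
  "motion": [
    [[0,0,-40],[0,0,0],-0.3],
    [[0,0,-40],[0,0,0],-0.3],
    [[30,-25,0],[0,0,0],-0.3],
    [[30,-25,0],[0,0,0],-0.3],
    [[30,-25,0],[0,0,0],-0.3],
    [[0,0,0],[0,0,0],-0.3],
    [[0,0,0],[0,0,0],-0.3],
    [[0,0,0],[0,0,0],-0.3]
  ]
}}

```text
t: 34.27
tool_pos: [0.4664, -0.297, 0.2603]
eef_rot: [2.264, 2.177, -0.0]
wrist_force: [0.1, -0.5, 0.5]
opening: 0.0606
finger_force: 0.0
```

Run:
```python
import pitch as p
from h import *
a=pickle.load(open("pics/top0.png.pkl","rb")); d=snap("top","t21.png"); sd=snap("side","s21.png"); a2=pickle.load(open("pics/side0.png.pkl","rb"))
for n,(x0,y0,x1,y1) in dict(bottle=(222,160,252,190),pot=(255,82,288,120),dish=(380,171,413,204),jar=(348,88,376,118)).items():
    print(n,"top diff",np.abs(a["color"][y0:y1,x0:x1].astype(int)-d["color"][y0:y1,x0:x1]).mean().round(1))
for n,(x0,y0,x1,y1) in dict(bottle=(312,134,338,186),pot=(378,135,408,188),dish=(352,262,388,296),jar=(416,210,446,244)).items():
    print(n,"side diff",np.abs(a2["color"][y0:y1,x0:x1].astype(int)-sd["color"][y0:y1,x0:x1]).mean().round(1))
c=d["color"].astype(int); m=(c.max(2)<62).astype(np.uint8); k=np.zeros_like(m);k[190:278,100:208]=1
for ct in cv2.findContours(cv2.morphologyEx(m&k,cv2.MORPH_CLOSE,np.ones((5,5))),0,1)[0]:
    if cv2.contourArea(ct)>200:
        r=cv2.minAreaRect(ct); P=plane(d,cv2.boxPoints(r),.032); print("tray bar",plane(d,[r[0]],.032).round(4),"sides",np.linalg.norm(P[0]-P[1]).round(3),np.linalg.norm(P[1]-P[2]).round(3),P[:,:2].round(3).tolist())
# pitch of the bars on the tray from tray hover w15
w=pickle.load(open("pics/w15.png.pkl","rb")); hsv=cv2.cvtColor(w["color"],cv2.COLOR_BGR2HSV)
for col in (309,320,331): 
    v=w["color"][90:296,col].astype(int).max(1); dk=np.where(v<75)[0]+90; print(col,dk.min(),dk.max())
# stand bar from the side view at top z=.084: brass line
cc=cv2.cvtColor(sd["color"],cv2.COLOR_BGR2HSV); b=cv2.inRange(cc,(12,80,70),(32,255,255)); b[:325]=0;b[:,:350]=0;b[:,420:]=0
ys,xs=np.where(b>0); print("side brass",len(xs), xs.mean() if len(xs) else 0,ys.mean() if len(xs) else 0, "pred",proj(sd,[[.537,-.3885,.084]]))
```

```text
bottle top diff 6.2
pot top diff 5.0
dish top diff 7.6
jar top diff 7.3
bottle side diff 66.2
pot side diff 13.9
dish side diff 40.5
jar side diff 19.0
tray bar [[0.4669 0.3784 0.032 ]] sides 0.031 0.164 [[0.466, 0.463], [0.496, 0.458], [0.468, 0.296], [0.438, 0.301]]
tray bar [[0.529 0.362 0.032]] sides 0.03 0.163 [[0.53, 0.446], [0.559, 0.44], [0.528, 0.28], [0.499, 0.286]]
309 111 272
320 111 272
331 111 272
side brass 45 386.15555555555557 370.75555555555553 pred [[386.26249708 369.55712405]]
```

```bash
python3 -c "
from bench import job; print(job.finish_job())"
```

```text
the job is handed in; nothing more can be done
None
```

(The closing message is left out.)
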